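# Load the end plate into the welding jig and clamp it

### The job

Load the welding jig: with the fingertips, push the aluminium plate along the loading rest and through the narrow gap between the clamp's foot plate and the back stop, until its leading end sits flush against the jig's end rail. Then push the leaning red clamp handle upright until the clamp's foot is firmly down on the plate, and let go. The plate must only be slid, never lifted, and the tools lying around stay where they are.

Things in the scene. Friction and masses are not known exactly. Their poses are not given: they have to be found in the camera images.
- jig: Welding jig with lever clamp, fixed to the worktop. Origin under its base's centre; yaw 0.75 to 1.0 rad, so its x points ahead and left, its y left and back to the robot. All jig numbers are mm in this frame. Base: x -75..75, y -80..80, top z 14. Dark steel loading rest: continues the base on its +y side, x -75..75, y 80.5..220.5, top z 14 too
- plate: Loose aluminium end plate, 70 (its x) x 120 (its y) x 10 mm, 0.2 to 0.35 kg, corners clipped by 8 mm, four bolt holes. It lies flat on rest and base (underside at z 14), long axis along the jig's y within 0.15 rad, its centre 10 to 33 mm off the gap's middle to jig -x, leading end (-y) at jig y 30 to 60. Origin under its centre; home, the origin is at jig y -2, x 23 to 27 as the gap allows
- jig_gap (a point): Centre of the gap, jig x 25, y 0, z 19. The plate passes along y between the clamp's foot plate (x -64..-12, y -24..24, top z 17; bracket cheeks x -58..-18, y -16..16, top z 54, stand on it) and the back stop (x 62..74, y -55..20, top z 26). Gap 74 wide. High above, a bar spans the bench at world x 580, z 550..635 mm: keep the forearm clear
- jig_rail (a point): Where the middle of the plate's leading end comes to rest: jig x 25, y -62, z 19, on the face of the end rail (x -20..70, y -78..-62, top z 30) at the far right end of the jig
- jig_lever (a joint): Clamp hinge, rad; axis along jig y through x -42, z 45. Starts at 0.45 to 0.7: arm raised, red handle leaning to jig -x. Falls as the handle is pushed to jig +x, upright; about 0.10 with the foot down on the plate (0: foot down, no plate). Stays where left: friction 0.15 N m, no spring or lock
- lever_tip (a point): Middle of the top end of the red handle, 116 mm from the hinge axis; swings with the lever. At lever angle 0 the handle is upright at jig x -64..-44, y -11..11, z 86..163, and the arm lies level, y -10..10, out to x 50, z 40..52, its round foot (20 across) at x 39, y 0; at angle a all this is turned by a about the axis, handle to -x, arm up
- nozzle_a: Copper welding nozzle, 24 mm across, 32 mm high, standing on the worktop close behind the back stop; origin at its foot. Not to be moved
- lens_case: Round white lens case, 47 mm across, 17 mm high, lying in front of the jig; origin under its centre. Not to be moved
- probe: Thin black test probe, 104 x 16 x 16 mm, lying beyond the end rail; origin under the middle. Not to be moved
- marker: Black marker pen, 128 x 15 x 15 mm, lying beyond the loading rest; origin under the middle. Not to be moved
- fuses: Small yellow and white carton, 58 x 75 x 30 mm, on the far side of the loading rest; origin under its centre. Not to be moved
- hex_key: Black hex key, 106 x 34 x 8 mm, lying beside the jig on the right; origin under the middle. Not to be moved
Not all that is in view belongs to the job. Several things have the shape of the plate; the one meant has the colours described above.

How it is judged:
On the way, in this order (a step that is already met when the one before it is completed fails the run):
1. the plate is pushed home against the end rail while the clamp is still open (y of plate in the frame of jig between -0.006 and 0.001 m and x of plate in the frame of jig between 0.02 and 0.03 m and angle between the x axis of plate and the x axis of jig, either way round below 0.05 rad and height (world z) of plate between 0.0115 and 0.0165 m and value of joint jig_lever above 0.3 rad), for 0.2 s.
2. the clamp is shut on the plate (y of plate in the frame of jig between -0.006 and 0.001 m and x of plate in the frame of jig between 0.02 and 0.03 m and angle between the x axis of plate and the x axis of jig, either way round below 0.05 rad and height (world z) of plate between 0.0115 and 0.0165 m and value of joint jig_lever between 0.06 and 0.125 rad), for 0.2 s.
At the end, for the whole second after the job is handed in: The plate lies flat in the gap, its leading end within 3 mm of the end rail and square to it within 0.05 rad, and the clamp's foot is down on it (lever between 0.06 and 0.125 rad), everything at rest (all of step 2 and linear speed of plate below 0.01 m/s); the robot touches nothing.
It fails at once if the plate is lifted, tipped or pushed off the jig (height (world z) of plate above 0.02 m or height (world z) of plate below 0.009 m or angle between plate's own z axis and vertical above 0.1 rad).
It fails at once if a tool or other thing lying around is moved by more than 15 mm (distance of any of nozzle_a, lens_case, probe, marker, fuses, hex_key from where it was at the start of the episode above 0.015 m).
It also fails if it takes over 51 s, if anything falls off the work surface, if the arm or the gripper's body presses on something with over 40 N, if the wrist force passes 120 N, or if a joint passes its speed limit or range.

### The arm

A 6-joint arm with a two-finger parallel gripper is mounted at the origin on a cart in front of the work surface, level with it; the furniture and walls round the work are solid. World frame = base frame: x ahead of the robot, y to its left, z up, the work surface at z = 0. Lengths are in m, angles in rad, forces in N, time in s.
With the tool pointing down it reaches from about 0.375 to 0.975 m from the base axis. Payload 3.8 kg.
Tool frame: the origin (TCP) lies on the centre line of the jaws, within the pads' length; the fingertips stand 22 mm ahead of it and the grasp point (between the pads) lies 3 mm ahead of it (ctrl.finger_overhang is the distance from the TCP to the fingertips, in m); y points along the fingers, z is the direction in which the jaws open and shut, and the axes are right-handed (so a half turn about y gives the same grasp; the last joint's range is limited). The gripper opens to 85 mm and grips with 20 to 120 N. Pads are 22 mm wide; open, the fingers measure 114 mm over their backs; the gripper's body (76 mm by 85 mm) begins 54 mm behind the grasp point. The pads swing forward as they close: fully open they stand 13 mm farther back than shut.
Start: joints at [-1.382, 0.264, 1.604, -0, 1.274, -0.037], TCP at [0.151, -0.658, 0.253] pointing down, gripper open.
Joint ranges: [-2.63, 2.63], [-0.94, 2.18], [0.31, 2.57], [-1.31, 4.45], [0, 2.66], [-2.55, 2.55]. Speed limits (rad/s): [2.57, 2.57, 3.14, 3.14, 3.14, 3.14].

### API

Orientations are given as a 3x3 rotation matrix whose columns are the frame's x, y, z axes.
In Python, from plant import telemetry, viewer, close_job, ctrl gives the robot as it stands.
- The arm moves only by the tool jog_arm, never from a script. Its argument "steps" is a list of rows, each a list of 3 entries, a list of its own where there are three numbers: the closure, from 0 (fully open) to 1 (shut), then the shift along the tool's x, y, z in cm, then the turn about the tool's y in rad. A call has 1 to 8 rows; each row shifts and turns the pose as measured when the row begins, along the tool's axes as they then stand; what a row does not reach is not made up. A row lasts 1/12 s, in which the tool goes at most 41.7 mm and 7.16 degrees, less where a joint would pass 70% of its speed; a pose out of reach is approached as far as the arm can. A call with a gripper value outside its range is refused whole. The fingers move at their own pace and stop on an object; "grip_force" is the grip in N (left out, the last holds). Time passes only in rows, so rows that do not move let the fingers close. It gives the time, the measured TCP pose, the force and the opening at its end, in the units of the state.
- telemetry.sense(): the state, without advancing time (a new reading comes with each control period).
- viewer.get_image(name): name is "side" or "top"; returns the picture (400x640x3 uint8, red, green, blue); there is no depth.
- viewer.calibration(name): a dict with "mtx" (3x3 intrinsics, pixels), "R" (3x3) and "t" (3): a world point X has camera coordinates R X + t. Camera axes: x right, y down, z forward; pixel columns grow to the right and rows downward; lengths in m; the calibration is good to about 2 mm. A picture is of the moment at which its call begins. calibration takes no time and is no camera call.
- close_job(): hands the job in, once; it reports no verdict.
The state is a dict: "time": time; "joints": joint angles; "qd": joint speeds; "joint_efforts": joint torques, N m; "ee_pos": TCP position; "tool_rot": TCP orientation; "contact_force": force on the tool from outside, world axes, zero at the start; "moment": the same for the moment, N m; "opening": finger opening in m.
Only numpy, scipy, OpenCV 4.12 (cv2) and the standard library are available. Lean on these libraries where they do the work, as an engineer would, in place of code of your own. Each camera call takes 0.05 s, during which the arm holds its last target.

## Working session

There is one attempt and no reset: what is moved stays moved. The work goes in short steps, Python scripts to look and compute and a tool call to move; the robot and the scene stay as the last step left them, time stands still between calls to the robot, and variables do not carry over. Pictures are saved under pics/ and viewed, and the job is handed in when it is done.

Besides the shell and the picture viewer there is one more tool, called as name(argument=value, ...) on one line, values as JSON. jog_arm: Moves the arm, as the interface text tells. Its arguments: {"type":"object","properties":{"steps":{"type":"array","items":{"type":"array"}},"grip_force":{"type":"number"}},"required":["steps"]}

```bash
mkdir -p pics; ls; python3 - <<'E'
from plant import telemetry, viewer, ctrl
import cv2,numpy as np
print(telemetry.sense()); print(ctrl.finger_overhang)
for n in("top","side"):
    im=viewer.get_image(n); cv2.imwrite(f"pics/{n}0.png",im[:,:,::-1]); print({k:np.round(v,4).tolist() for k,v in viewer.calibration(n).items()})
E
```

```text
pics
{'time': 0.0, 'joints': array([-1.38189392e+00,  2.64770545e-01,  1.60538279e+00, -9.22317416e-07,
        1.27369056e+00, -3.68789474e-02]), 'qd': array([ 1.66833716e-05,  4.65395767e-04,  1.55850067e-03,  7.26028433e-04,
       -2.98107253e-04, -4.51397236e-04]), 'joint_efforts': array([ 2.46524023e-04, -5.15122640e+01, -3.67312682e+01, -1.83035431e-04,
        1.31714973e-02, -2.82596773e-07]), 'ee_pos': array([ 0.15099428, -0.65719408,  0.2519455 ]), 'tool_rot': array([[-9.74619441e-01, -4.23606037e-04,  2.23867740e-01],
       [-2.23868125e-01,  2.21102619e-03, -9.74616937e-01],
       [-8.21238160e-05, -9.99997466e-01, -2.24974100e-03]]), 'contact_force': array([-0.16088718,  0.11819545, -0.17594536]), 'moment': array([-0.09591777, -0.00827019, -0.00086047]), 'opening': 0.08529873394371658}
0.022
{'mtx': [[379.0648, 0.0, 309.6303], [0.0, 379.0648, 200.4302], [0.0, 0.0, 1.0]], 'R': [[-0.0099, -0.9994, -0.0323], [-0.9949, 0.0131, -0.0997], [0.1001, 0.0312, -0.9945]], 't': [0.0748, 0.6101, 1.0614]}
{'mtx': [[509.2564, 0.0, 314.328], [0.0, 509.2564, 196.1223], [0.0, 0.0, 1.0]], 'R': [[-0.8936, -0.4485, 0.0157], [-0.2072, 0.3813, -0.901], [0.3981, -0.8084, -0.4336]], 't': [0.5379, 0.2049, 1.1248]}
```

View pics/top0.png

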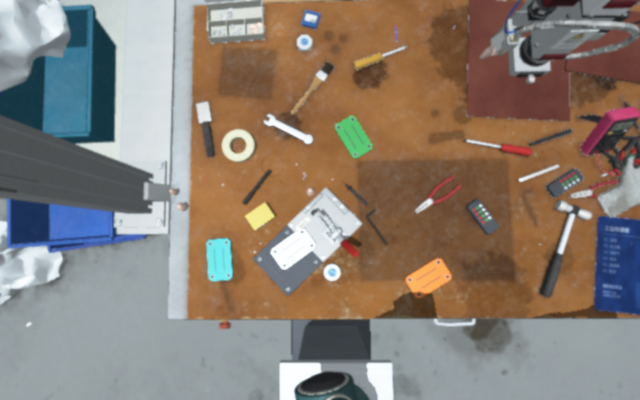

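View pics/side0.png

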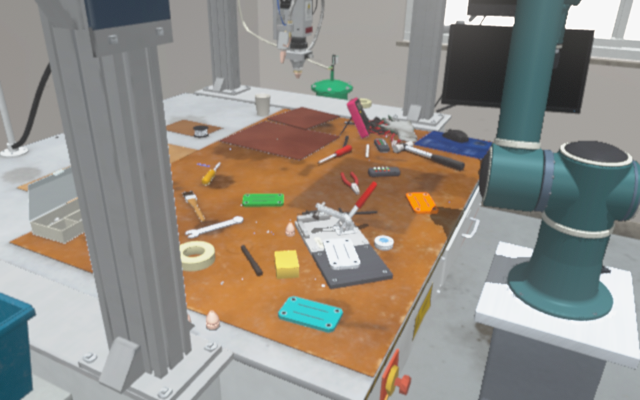

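The top view shows the jig around (308,240), with the white plate at about (293,250), the red handle at (349,247), the lens case at (332,272), the carton at (260,216) and the hex key at (377,227). I'll enlarge both views.

```bash
python3 - <<'E'
import cv2
a=cv2.imread("pics/top0.png")[170:300,230:400]; cv2.imwrite("pics/top0c.png",cv2.resize(a,None,fx=4.6,fy=4.6,interpolation=cv2.INTER_CUBIC))
a=cv2.imread("pics/side0.png")[170:295,270:410]; cv2.imwrite("pics/side0c.png",cv2.resize(a,None,fx=4.6,fy=4.6,interpolation=cv2.INTER_CUBIC))
E
```

```text
(no output)
```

View pics/top0c.png

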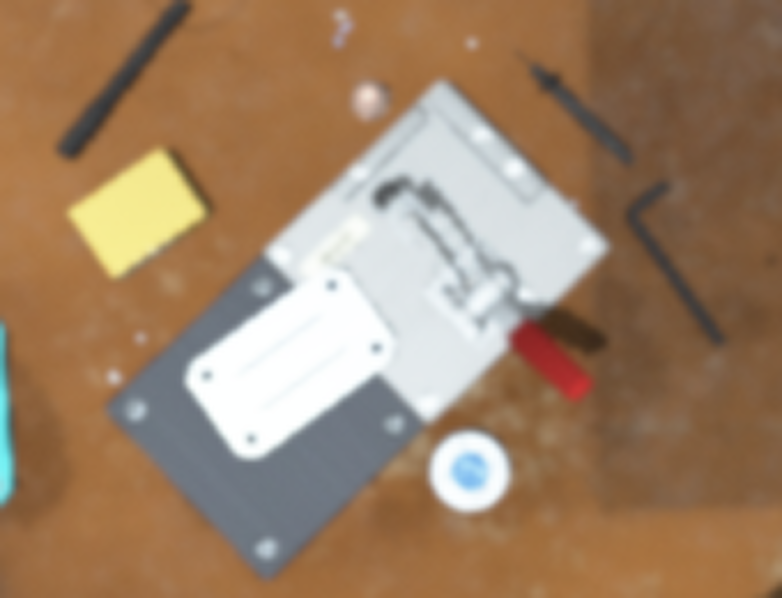

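View pics/side0c.png

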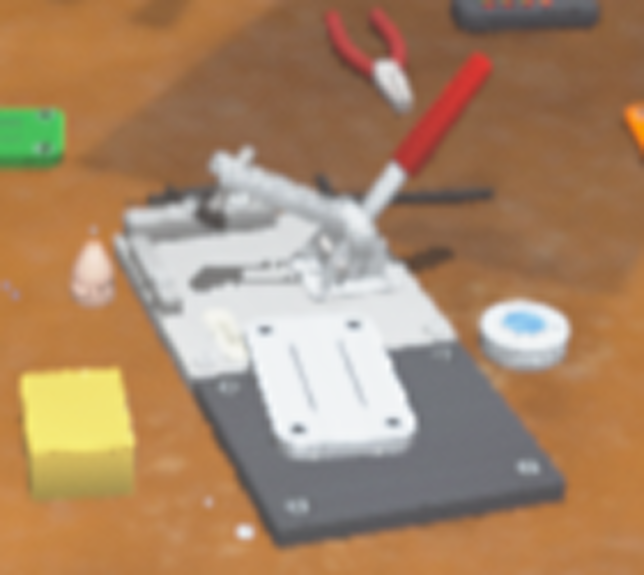

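```bash
cat > h.py <<'E'
import numpy as np,cv2
from scipy.optimize import least_squares
from plant import viewer,telemetry
def cal(n):
    c=viewer.calibration(n); return np.array(c["mtx"]),np.array(c["R"]),np.array(c["t"])
def proj(n,X):
    K,R,t=cal(n); p=(K@(R@np.atleast_2d(X).T+t[:,None])).T; return p[:,:2]/p[:,2:]
def back(n,uv,z):
    K,R,t=cal(n); uv=np.atleast_2d(np.asarray(uv,float)); d=np.linalg.solve(K,np.c_[uv,np.ones(len(uv))].T)
    d=(R.T@d).T; C=-R.T@t; s=(z-C[2])/d[:,2]; return C+s[:,None]*d
def jw(p,X):
    X=np.atleast_2d(X); c,s=np.cos(p[2]),np.sin(p[2]); return np.c_[p[0]+c*X[:,0]-s*X[:,1],p[1]+s*X[:,0]+c*X[:,1],X[:,2]]
def wj(p,X):
    X=np.atleast_2d(X); c,s=np.cos(p[2]),np.sin(p[2]); d=X[:,:2]-p[:2]; return np.c_[c*d[:,0]+s*d[:,1],-s*d[:,0]+c*d[:,1],X[:,2]]
E
python3 - <<'E'
from h import *
uc=lambda a,o:(np.array(a,float)+.5)/4.6-.5+np.array(o)
J=np.array([[75,220.5,14],[-75,220.5,14],[75,-80,14],[-75,-80,14],[75,80,14],[-75,80,14]])/1e3
T=uc([[108,405],[267,578],[443,80],[608,246],[266,250],[428,420]],(230,170))
S=uc([[282,530],[564,487],[190,380],[455,342]],(270,170)); Js=J[[0,1,4,5]]
w=back("top",T,.014);print(w.round(4)); print("side",back("side",S,.014).round(4))
for nm in("top","side","both"):
    def f(p):
        r=[]
        if nm!="side": r.append((proj("top",jw(p,J))-T).ravel())
        if nm!="top": r.append((proj("side",jw(p,Js))-S).ravel())
        return np.concatenate(r)
    s=least_squares(f,[.4,.05,.87]); print(nm,s.x.round(4),np.round(s.fun,1))
    if nm=="both": p=s.x; np.save("jig.npy",p)
# plate
im=cv2.imread("pics/top0.png"); 
for th in(225,235,245):
    m=(im.min(2)>th).astype(np.uint8); 
    n,l,st,c=cv2.connectedComponentsWithStats(m); i=l[250,293]; print(th,st[i],c[i])
    ct=max(cv2.findContours((l==i).astype(np.uint8),0,1)[0],key=len)[:,0]
    q=wj(p,back("top",ct,.024))*1e3
    print(cv2.minAreaRect(q[:,:2].astype(np.float32)))
H=uc([[332,286],[376,348],[207,375],[250,438]],(230,170)); print("holes",(wj(p,back("top",H,.024))*1e3).round(1))
H=uc([[265,329],[354,324],[298,428],[393,421]],(270,170)); print("holes side",(wj(p,back("side",H,.024))*1e3).round(1))
# lever tip
for a in(.45,.5,.55,.6,.65,.7):
    # handle top mid at a=0: (-54,0,163) rel axis (-12,0,118); rotate toward -x
    v=np.array([-12,118]);r=np.array([np.cos(a)*v[0]-np.sin(a)*v[1],np.sin(a)*v[0]+np.cos(a)*v[1]])
    X=jw(p,np.array([[-42+r[0],0,45+r[1]]])/1e3)
    print(a,(r+[-42,45]).round(1),X.round(3),(proj("top",X)-[230,170])*4.6,(proj("side",X)-[270,170])*4.6)
E
```

```text
[[ 0.4481  0.234   0.014 ]
 [ 0.3406  0.134   0.014 ]
 [ 0.6517  0.0201  0.014 ]
 [ 0.5447 -0.0824  0.014 ]
 [ 0.5446  0.1338  0.014 ]
 [ 0.4371  0.0325  0.014 ]]
side [[0.442  0.239  0.014 ]
 [0.3359 0.1428 0.014 ]
 [0.5403 0.1415 0.014 ]
 [0.4321 0.0404 0.014 ]]
top [0.545  0.0253 0.7577] [-1.   0.   0.   0.6  0.4 -0.9  0.7 -0.3 -0.4  0.   0.2  0.5]
side [0.542  0.0323 0.7679] [-1.1  0.9  1.  -0.8 -0.1  0.1  0.2 -0.5]
both [0.5438 0.0268 0.7606] [-1.4  0.7 -0.3  1.1 -0.2 -0.5  0.2  0.  -0.9  0.6 -0.2  1.  -1.6 -0.7
  0.5 -2.  -0.  -1.3  0.2 -1.6]
225 [ 271  216   67   53 1399] [299.89063617 245.39885633]
((-2.324077606201172, 90.85298156738281), (140.36474609375, 167.9405517578125), 6.205000400543213)
235 [ 271  217   45   52 1009] [293.46085233 246.79088206]
((11.458606719970703, 97.53636169433594), (155.0229034423828, 81.83769989013672), 89.78092193603516)
245 [272 226  43  43 860] [292.86046512 248.20697674]
((17.63592529296875, 112.59965515136719), (117.12284851074219, 78.74207305908203), 81.68032836914062)
holes [[ 28.3  62.5  24. ]
 [-18.6  69.6  24. ]
 [ 42.9 157.1  24. ]
 [ -3.9 164.6  24. ]]
holes side [[ 28.2  62.7  24. ]
 [-19.4  70.4  24. ]
 [ 42.4 158.   24. ]
 [ -5.5 164.7  24. ]]
0.45 [-104.1  146. ] [[ 0.468 -0.045  0.146]] [[566.50837851 373.81369443]] [[462.57150063  45.62334657]]
0.5 [-109.1  142.8] [[ 0.465 -0.048  0.143]] [[572.38526142 380.12871629]] [[470.58530542  50.06073748]]
0.55 [-113.9  139.3] [[ 0.461 -0.052  0.139]] [[577.9758334  386.17071556]] [[478.25377854  54.91673304]]
0.6 [-118.5  135.6] [[ 0.458 -0.055  0.136]] [[583.26443839 391.92243411]] [[485.55903545  60.17587196]]
0.65 [-123.   131.7] [[ 0.455 -0.058  0.132]] [[588.2369255  397.36809983]] [[492.48442352  65.82177906]]
0.7 [-127.2  127.5] [[ 0.452 -0.061  0.128]] [[592.88068351 402.49347069]] [[499.01454353  71.83723851]]
```

```bash
cat >> h.py <<'E'
def plan(target,yaw,n,way=None):
    "rows (tool axes, cm) to go from measured pose to target over n rows with yaw of tool z"
    s=telemetry.sense(); P=np.array(s["ee_pos"]);R=np.array(s["tool_rot"]); y0=np.arctan2(R[1,2],R[0,2])
    D=(np.array(target)-P)/n; dy=(yaw-y0)/n
    for i in range(n):
        a=y0+dy*i; tx=np.array([np.sin(a),-np.cos(a),0]); tz=np.array([np.cos(a),np.sin(a),0])
        print([round(100*D@tx,1),round(-100*D[2],1),round(100*D@tz,1)],round(-dy,3))
def st(p=None):
    s=telemetry.sense(); R=s["tool_rot"]; p=np.load("jig.npy") if p is None else p
    print("t",round(s["time"],2),"pos",np.round(s["ee_pos"],4),"jig mm",(wj(p,s["ee_pos"])[0]*1e3).round(1),"yaw",round(np.arctan2(R[1,2],R[0,2]),4),"tilt",np.round(R[:2,1],3),"F",np.round(s["contact_force"],1),"open",round(s["opening"],4))
E
python3 - <<'E'
from h import *
st(); plan([.42,-.27,.25],.76-.55,13)
E
```

```text
t 0.1 pos [ 0.151  -0.6573  0.2521] jig mm [-756.1 -224.7  252.1] yaw -1.345 tilt [-0.     0.002] F [ 0.2  0.2 -0.5] open 0.0856
[np.float64(-2.7), np.float64(0.0), np.float64(-2.4)] -0.12
[np.float64(-3.0), np.float64(0.0), np.float64(-2.1)] -0.12
[np.float64(-3.2), np.float64(0.0), np.float64(-1.7)] -0.12
[np.float64(-3.4), np.float64(0.0), np.float64(-1.3)] -0.12
[np.float64(-3.5), np.float64(0.0), np.float64(-0.9)] -0.12
[np.float64(-3.6), np.float64(0.0), np.float64(-0.5)] -0.12
[np.float64(-3.6), np.float64(0.0), np.float64(-0.1)] -0.12
[np.float64(-3.6), np.float64(0.0), np.float64(0.4)] -0.12
[np.float64(-3.5), np.float64(0.0), np.float64(0.8)] -0.12
[np.float64(-3.4), np.float64(0.0), np.float64(1.2)] -0.12
[np.float64(-3.3), np.float64(0.0), np.float64(1.6)] -0.12
[np.float64(-3.0), np.float64(0.0), np.float64(2.0)] -0.12
[np.float64(-2.8), np.float64(0.0), np.float64(2.3)] -0.12
```

jog_arm(steps=[[0,[-2.7,0,-2.4],-0.12],[0,[-3,0,-2.1],-0.12],[0,[-3.2,0,-1.7],-0.12],[0,[-3.4,0,-1.3],-0.12],[0,[-3.5,0,-0.9],-0.12],[0,[-3.6,0,-0.5],-0.12],[0,[-3.6,0,-0.1],-0.12],[0,[-3.6,0,0.4],-0.12]], grip_force=20)

```text
time: 0.77
ee_pos: [0.3141, -0.412, 0.2455]
tool_rot: [[-0.348, -0.005, 0.938], [-0.938, 0.007, -0.348], [-0.005, -1.0, -0.007]]
contact_force: [0.3, -0.2, 0.4]
opening: 0.0855
```

```bash
python3 - <<'E'
from h import *
st(); plan([.46,-.0,.25],.76,16)
E
```

```text
t 0.77 pos [ 0.3141 -0.412   0.2455] jig mm [-468.8 -159.5  245.5] yaw -0.3551 tilt [-0.005  0.007] F [ 0.3 -0.2  0.4] open 0.0855
[np.float64(-2.7), np.float64(-0.0), np.float64(-0.0)] -0.07
[np.float64(-2.7), np.float64(-0.0), np.float64(0.1)] -0.07
[np.float64(-2.7), np.float64(-0.0), np.float64(0.3)] -0.07
[np.float64(-2.7), np.float64(-0.0), np.float64(0.5)] -0.07
[np.float64(-2.6), np.float64(-0.0), np.float64(0.7)] -0.07
[np.float64(-2.6), np.float64(-0.0), np.float64(0.9)] -0.07
[np.float64(-2.5), np.float64(-0.0), np.float64(1.1)] -0.07
[np.float64(-2.4), np.float64(-0.0), np.float64(1.2)] -0.07
[np.float64(-2.3), np.float64(-0.0), np.float64(1.4)] -0.07
[np.float64(-2.2), np.float64(-0.0), np.float64(1.6)] -0.07
[np.float64(-2.1), np.float64(-0.0), np.float64(1.7)] -0.07
[np.float64(-2.0), np.float64(-0.0), np.float64(1.9)] -0.07
[np.float64(-1.9), np.float64(-0.0), np.float64(2.0)] -0.07
[np.float64(-1.7), np.float64(-0.0), np.float64(2.1)] -0.07
[np.float64(-1.6), np.float64(-0.0), np.float64(2.2)] -0.07
[np.float64(-1.4), np.float64(-0.0), np.float64(2.3)] -0.07
```

jog_arm(steps=[[0,[-3.8,0,0],-0.1],[0,[-3.8,0,0.3],-0.1],[0,[-3.8,0,0.7],-0.1],[0,[-3.7,0,1],-0.1],[0,[-3.5,0,1.3],-0.1],[0,[-3.4,0,1.6],-0.1],[0,[-3.2,0,1.8],-0.1],[0,[-3,0,2],-0.1]])

```text
time: 1.43
ee_pos: [0.4015, -0.109, 0.2445]
tool_rot: [[0.466, -0.006, 0.885], [-0.885, 0.01, 0.466], [-0.012, -1.0, -0.0]]
contact_force: [0.8, -0.9, 0.1]
opening: 0.0856
```

```bash
python3 - <<'E'
from h import *
st(); p=np.load("jig.npy"); t=jw(p,[[.012,.114,.12]])[0]; print(t); plan(t,.76,8)
E
```

```text
t 1.43 pos [ 0.4015 -0.109   0.2445] jig mm [-1.967e+02 -2.000e-01  2.445e+02] yaw 0.485 tilt [-0.006  0.01 ] F [ 0.8 -0.9  0.1] open 0.0856
[0.47392183 0.11761709 0.12      ]
[np.float64(-2.1), np.float64(1.6), np.float64(2.1)] -0.034
[np.float64(-2.0), np.float64(1.6), np.float64(2.2)] -0.034
[np.float64(-1.9), np.float64(1.6), np.float64(2.3)] -0.034
[np.float64(-1.9), np.float64(1.6), np.float64(2.3)] -0.034
[np.float64(-1.8), np.float64(1.6), np.float64(2.4)] -0.034
[np.float64(-1.7), np.float64(1.6), np.float64(2.4)] -0.034
[np.float64(-1.6), np.float64(1.6), np.float64(2.5)] -0.034
[np.float64(-1.5), np.float64(1.6), np.float64(2.6)] -0.034
```

jog_arm(steps=[[0,[-2.3,0.5,2.3],-0.034],[0,[-2.2,1,2.3],-0.034],[0,[-2.1,1.5,2.4],-0.034],[0,[-2,1.8,2.4],-0.034],[0,[-1.8,2,2.4],-0.034],[0,[-1.6,2,2.4],-0.034],[0,[-1.2,2,2.4],-0.034],[0,[-0.8,2,2.2],-0.034]])

```text
time: 2.1
ee_pos: [0.4796, 0.1314, 0.1191]
tool_rot: [[0.703, 0.008, 0.711], [-0.711, 0.01, 0.703], [-0.001, -1.0, 0.013]]
contact_force: [-0.3, 0.8, 1.0]
opening: 0.0855
```

```bash
cat >> h.py <<'E'
def look(tag,boxes={"top":(230,170,400,300),"side":(270,150,410,295)}):
    for n,(a,b,c,d) in boxes.items():
        im=viewer.get_image(n)[b:d,a:c,::-1]; cv2.imwrite(f"pics/{n}{tag}.png",cv2.resize(im,None,fx=4,fy=4,interpolation=cv2.INTER_CUBIC))
E
python3 - <<'E'
from h import *
look("1",{"top":(230,150,400,300),"side":(250,110,420,260)}); st(); p=np.load("jig.npy"); t=jw(p,[[.012,.114,.05]])[0]; plan(t,.76,4)
E
```

```text
t 2.2 pos [0.4778 0.1316 0.1162] jig mm [ 24.5 121.5 116.2] yaw 0.7805 tilt [0.002 0.009] F [-1.4 -0.8  0.2] open 0.0854
[np.float64(0.2), np.float64(1.7), np.float64(-0.3)] 0.005
[np.float64(0.2), np.float64(1.7), np.float64(-0.3)] 0.005
[np.float64(0.2), np.float64(1.7), np.float64(-0.3)] 0.005
[np.float64(0.2), np.float64(1.7), np.float64(-0.3)] 0.005
```

View pics/top1.png

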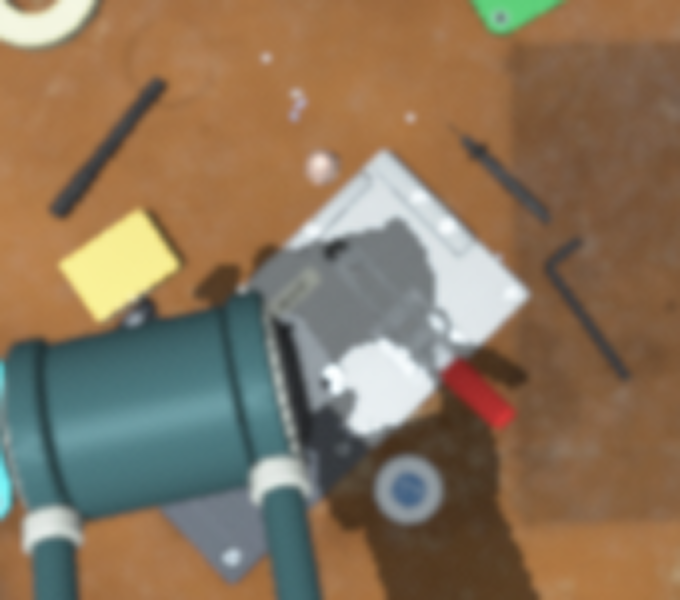

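View pics/side1.png

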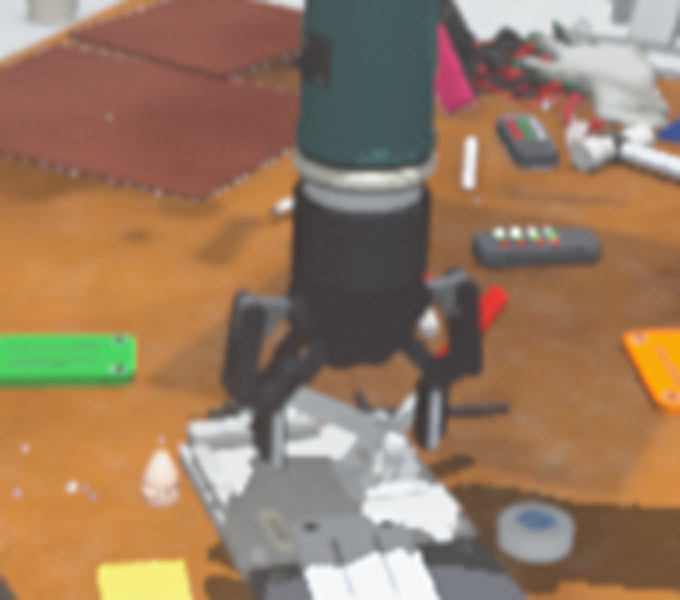

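```bash
python3 - <<'E'
from h import *
p=np.load("jig.npy"); s=telemetry.sense(); P=s["ee_pos"];R=s["tool_rot"]
for d in(.005,.009,.015,.022):
    print(d,[ (proj("side",P+R@[0,d,z])[0]-[250,110])*4 for z in(-.05,-.0427,0.0427,.05)])
u=(np.array([137,213])+.5)/4.6-.5+[230,170]; print("carton",wj(p,back("top",u,.03))*1e3)
u=(np.array([[67,213],[117,277],[207,212],[162,150]])+.5)/4.6-.5+[230,170]; print("carton",wj(p,back("top",u,.03))*1e3)
u=(np.array([470,470])+.5)/4.6-.5+[230,170]; print("lens",wj(p,back("top",u,.017))*1e3)
E
```

```text
0.005 [array([432.60157369, 431.57785478]), array([420.86515218, 433.18320878]), array([280.35902963, 452.40219018]), array([268.06758204, 454.08346284])]
0.009 [array([432.20028229, 437.71273174]), array([420.48020285, 439.32677922]), array([280.17447915, 458.64918226]), array([267.90097985, 460.33944474])]
0.015 [array([431.60052438, 446.88173198]), array([419.90487306, 448.5087126 ]), array([279.89867893, 467.98495712]), array([267.65200404, 469.68859057])]
0.022 [array([430.90409164, 457.52868104]), array([419.23681164, 459.17058953]), array([279.57845759, 478.82437671]), array([267.36293008, 480.54343877])]
carton [[146.25831748 118.50295012  30.        ]]
carton [[177.12654885 150.18146953  30.        ]
 [125.89420424 155.05872793  30.        ]
 [115.92505845  86.47387128  30.        ]
 [164.08727613  79.87622196  30.        ]]
lens [[-113.41265247   80.33971189   17.        ]]
```

jog_arm(steps=[[0,[0.3,1.5,-0.5],0.01],[0,[0.3,1.5,-0.4],0.01],[0,[0.2,1.5,-0.3],0],[0,[0,1,0],0],[0,[0,0,0],0]])

```text
time: 2.62
ee_pos: [0.4742, 0.1178, 0.059]
tool_rot: [[0.69, -0.0, 0.723], [-0.723, 0.008, 0.69], [-0.006, -1.0, 0.005]]
contact_force: [-0.4, -0.0, -1.0]
opening: 0.0853
```

```bash
python3 - <<'E'
from h import *
look("2",{"side":(250,130,420,270)}); st()
s=telemetry.sense(); P=s["ee_pos"];R=s["tool_rot"]
for d in(.005,.009,.015,.022):
    print(d,[ (proj("side",P+R@[0,d,z])[0]-[250,130])*4 for z in(-.05,-.0427,0.0427,.05)])
E
```

```text
t 2.67 pos [0.4746 0.1179 0.0598] jig mm [ 12.7 113.7  59.8] yaw 0.7621 tilt [0.001 0.008] F [-1.5 -0.7  0.6] open 0.0855
0.005 [array([441.98332905, 427.62156106]), array([430.50314528, 429.22344035]), array([293.33047467, 448.36373151]), array([281.35392704, 450.03487058])]
0.009 [array([441.58965985, 433.47776928]), array([430.12507346, 435.08703356]), array([293.14290639, 454.31498481]), array([281.18335394, 455.99372662])]
0.015 [array([441.00123734, 442.23112053]), array([429.55996782, 443.85137227]), array([292.86256674, 463.20973117]), array([280.92841684, 464.89978201])]
0.022 [array([440.31788214, 452.3966867 ]), array([428.90369626, 454.02962188]), array([292.53703047, 473.53849684]), array([280.63238088, 475.24159869])]
```

View pics/side2.png

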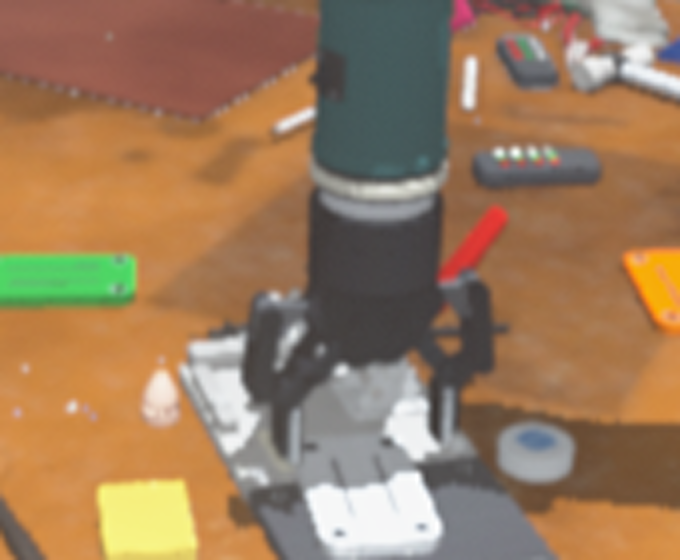

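```bash
python3 - <<'E'
from h import *
p=np.load("jig.npy"); a=-.153
for q in ([.545,.0253,.7577],[.542,.0323,.7679],p):
  for c in((35,-40),(35,0),(35,40),(-35,-40),(-35,0),(-35,40)):
    X=np.array([12+c[0]*np.cos(a)-c[1]*np.sin(a),113.5+c[0]*np.sin(a)+c[1]*np.cos(a),24])/1e3
    print(c,(X*1e3).round(),((proj("side",jw(q,X))[0]-[250,130])*4).round(), ((proj("top",jw(q,X))[0]-[230,170])*4.6).round())
E
python3 - <<'E'
import cv2
a=cv2.imread("pics/side2.png")[380:560,240:500]; cv2.imwrite("pics/side2c.png",cv2.resize(a,None,fx=3,fy=3,interpolation=cv2.INTER_CUBIC))
E
```

```text
(35, -40) [40. 69. 24.] [292. 450.] [312. 275.]
(35, 0) [ 47. 108.  24.] [302. 485.] [260. 312.]
(35, 40) [ 53. 148.  24.] [313. 522.] [207. 349.]
(-35, -40) [-29.  79.  24.] [404. 444.] [376. 367.]
(-35, 0) [-23. 119.  24.] [418. 478.] [324. 404.]
(-35, 40) [-16. 158.  24.] [432. 514.] [271. 441.]
(35, -40) [40. 69. 24.] [292. 457.] [301. 281.]
(35, 0) [ 47. 108.  24.] [304. 492.] [249. 318.]
(35, 40) [ 53. 148.  24.] [315. 529.] [197. 356.]
(-35, -40) [-29.  79.  24.] [405. 450.] [366. 372.]
(-35, 0) [-23. 119.  24.] [420. 484.] [314. 410.]
(-35, 40) [-16. 158.  24.] [435. 521.] [262. 448.]
(35, -40) [40. 69. 24.] [293. 452.] [310. 277.]
(35, 0) [ 47. 108.  24.] [303. 487.] [258. 314.]
(35, 40) [ 53. 148.  24.] [315. 524.] [205. 351.]
(-35, -40) [-29.  79.  24.] [405. 445.] [374. 369.]
(-35, 0) [-23. 119.  24.] [419. 480.] [322. 406.]
(-35, 40) [-16. 158.  24.] [434. 516.] [269. 444.]
```

View pics/side2c.png

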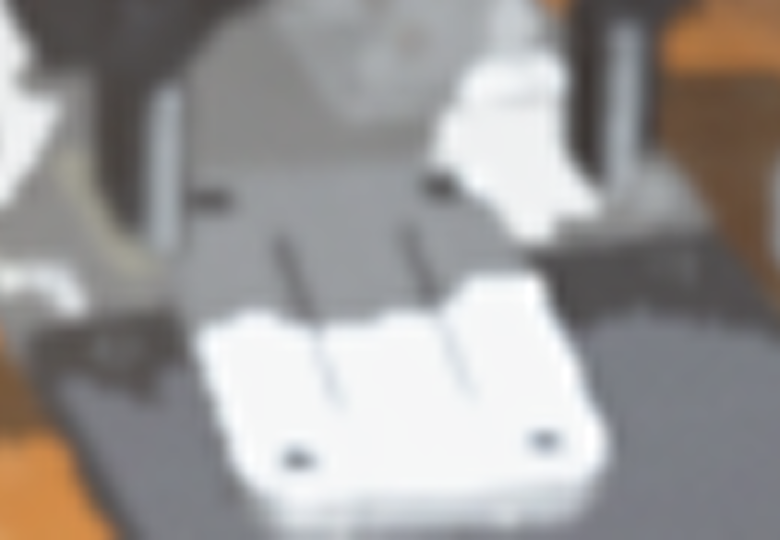

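jog_arm(steps=[[0,[0,0,-0.2],0.1],[0,[0,0,0],0],[0,[0,1,0],0],[0,[0,0.8,0],0],[0,[0,0,0],0]])

```text
time: 3.08
ee_pos: [0.4767, 0.1167, 0.0448]
tool_rot: [[0.616, 0.008, 0.788], [-0.788, 0.009, 0.615], [-0.002, -1.0, 0.012]]
contact_force: [-1.1, -0.3, 0.8]
opening: 0.0855
```

```bash
python3 - <<'E'
from h import *
look("3",{"side":(290,190,390,280)}); st()
E
```

```text
t 3.13 pos [0.4769 0.1167 0.0452] jig mm [ 13.5 111.3  45.2] yaw 0.6629 tilt [0.008 0.009] F [ 0.6 -0.4 -0.5] open 0.0856
```

View pics/side3.png

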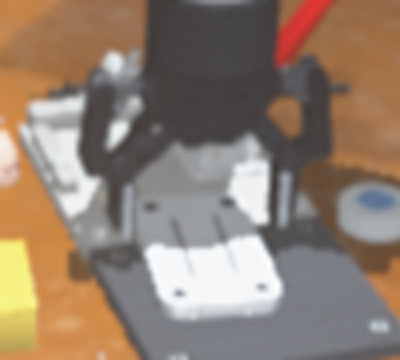

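jog_arm(steps=[[0,[0,0,-0.4],0],[0,[0,0,0],0],[0,[0,0,0],0]])

```text
time: 3.38
ee_pos: [0.4736, 0.1142, 0.0451]
tool_rot: [[0.617, 0.008, 0.787], [-0.787, 0.009, 0.617], [-0.002, -1.0, 0.012]]
contact_force: [0.4, 0.7, -0.3]
opening: 0.0852
```

```bash
python3 - <<'E'
from h import *
st()
im=viewer.get_image("side")[200:265,310:380,::-1]; cv2.imwrite("pics/side4.png",cv2.resize(im,None,fx=9,fy=9,interpolation=cv2.INTER_CUBIC))
s=telemetry.sense(); P=s["ee_pos"];R=s["tool_rot"]
for d in(.009,.023):
    print(d,[ ((proj("side",P+R@[x,d,z])[0]-[310,200])*9).round() for z in(-.0427,0.0427) for x in (-.011,.011)])
E
```

```text
t 3.38 pos [0.4736 0.1142 0.0451] jig mm [  9.4 111.7  45.1] yaw 0.6649 tilt [0.008 0.009] F [ 0.4  0.7 -0.3] open 0.0852
0.009 [array([450., 422.]), array([428., 379.]), array([133., 448.]), array([115., 405.])]
0.023 [array([447., 467.]), array([424., 425.]), array([131., 494.]), array([113., 451.])]
```

View pics/side4.png

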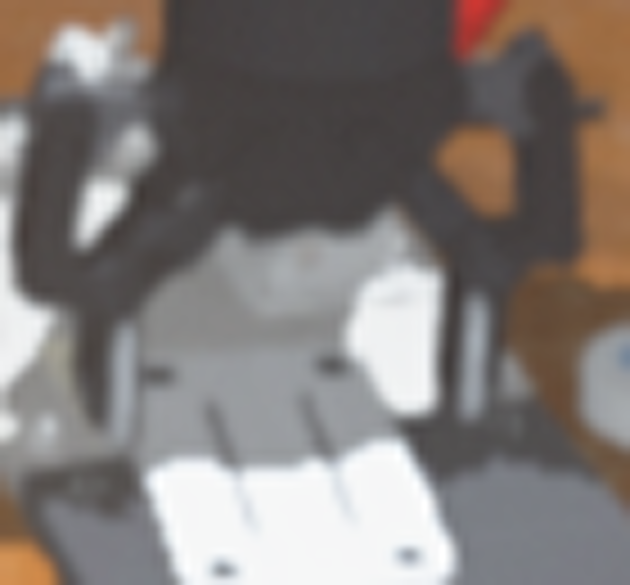

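jog_arm(steps=[[0,[0,0.7,0],0],[0,[0,0.6,0],0],[0,[0,0,0],0]])

```text
time: 3.68
ee_pos: [0.4743, 0.1144, 0.0317]
tool_rot: [[0.617, 0.01, 0.787], [-0.787, 0.01, 0.617], [-0.002, -1.0, 0.014]]
contact_force: [0.4, -0.6, 0.4]
opening: 0.0856
```

```bash
python3 - <<'E'
from h import *
im=viewer.get_image("side")[200:265,310:380,::-1]; cv2.imwrite("pics/side5.png",cv2.resize(im,None,fx=9,fy=9,interpolation=cv2.INTER_CUBIC))
st()
E
```

```text
t 3.73 pos [0.4743 0.1144 0.0319] jig mm [ 10.1 111.4  31.9] yaw 0.6652 tilt [0.01 0.01] F [-0.6  0.  -0.3] open 0.0858
```

View pics/side5.png

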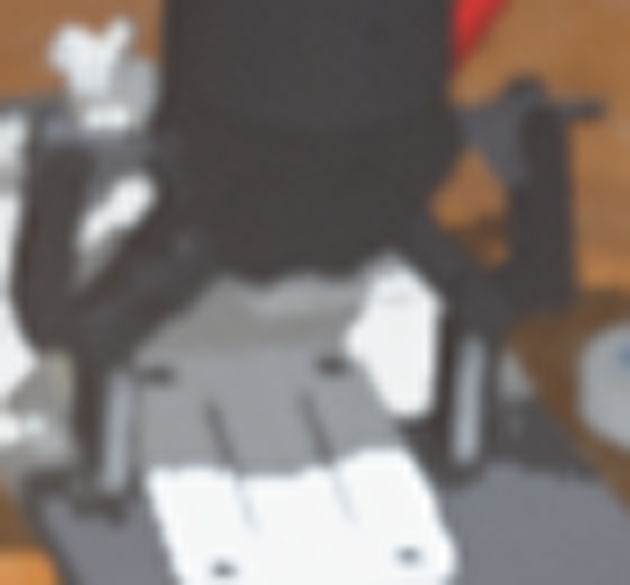

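jog_arm(steps=[[0.1,[0,0.15,0],0],[0.2,[0,0,0],0],[0.25,[0,0,0],0],[0.25,[0,0,0],0]], grip_force=20)

```text
time: 4.07
ee_pos: [0.4744, 0.1145, 0.0304]
tool_rot: [[0.617, 0.009, 0.787], [-0.787, 0.01, 0.617], [-0.002, -1.0, 0.013]]
contact_force: [-0.1, -0.1, -1.1]
opening: 0.0698
```

```bash
python3 - <<'E'
from h import *
im=viewer.get_image("side")[200:265,310:380,::-1]; cv2.imwrite("pics/side6.png",cv2.resize(im,None,fx=9,fy=9,interpolation=cv2.INTER_CUBIC))
st()
E
```

```text
t 4.12 pos [0.4744 0.1145 0.0304] jig mm [ 10.2 111.4  30.4] yaw 0.6649 tilt [0.009 0.01 ] F [-1.2 -0.9  0.9] open 0.0694
```

View pics/side6.png

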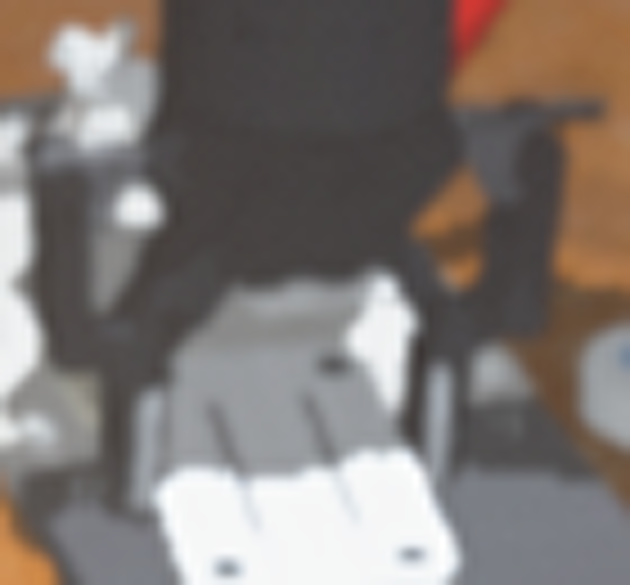

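The jaws stand at 70 mm, lightly on the plate's sides. Next I turn it square to the jig.

jog_arm(steps=[[0.25,[0,0,0],-0.05],[0.25,[0,0,0],-0.045],[0.25,[0,0,0],0]])

```text
time: 4.37
ee_pos: [0.4745, 0.1146, 0.0304]
tool_rot: [[0.692, 0.01, 0.722], [-0.722, 0.01, 0.692], [-0.001, -1.0, 0.014]]
contact_force: [-0.2, 0.0, -0.4]
opening: 0.0698
```

```bash
python3 - <<'E'
from h import *
st()
E
```

```text
t 4.37 pos [0.4745 0.1146 0.0304] jig mm [ 10.4 111.4  30.4] yaw 0.7638 tilt [0.01 0.01] F [-0.2  0.  -0.4] open 0.0698
```

jog_arm(steps=[[0.1,[0,0,0],0],[0.1,[0,0,0],0],[0.1,[0,0,0.6],0],[0.1,[0,0,0.5],0],[0.1,[0,0,0.4],0],[0.1,[0,0,0.2],0],[0.1,[0,0,0],0]])

```text
time: 4.95
ee_pos: [0.4869, 0.1268, 0.0301]
tool_rot: [[0.689, 0.007, 0.725], [-0.725, 0.008, 0.689], [-0.001, -1.0, 0.011]]
contact_force: [-1.2, -2.1, 1.6]
opening: 0.0765
```

```bash
python3 - <<'E'
from h import *
im=viewer.get_image("side")[200:265,310:380,::-1]; cv2.imwrite("pics/side7.png",cv2.resize(im,None,fx=9,fy=9,interpolation=cv2.INTER_CUBIC))
st()
E
```

```text
t 5.0 pos [0.4869 0.1268 0.0301] jig mm [ 27.7 111.7  30.1] yaw 0.7599 tilt [0.007 0.008] F [ 0.4 -0.4  1.6] open 0.0768
```

View pics/side7.png

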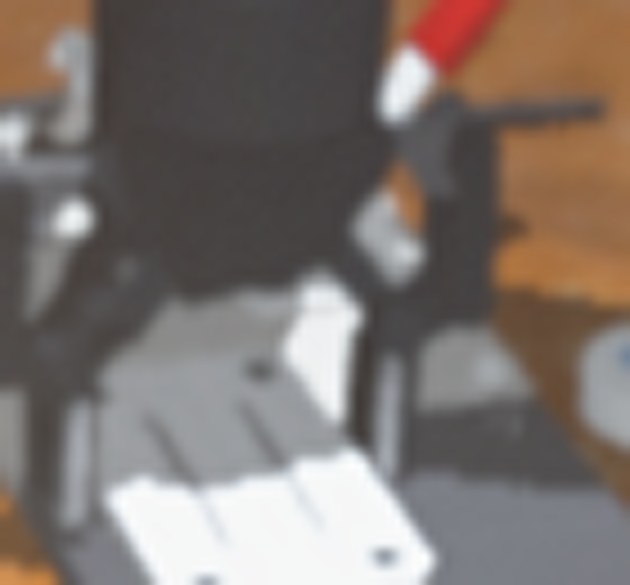

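jog_arm(steps=[[0,[0,0,-0.3],0],[0,[0,-2,0],0],[0,[0,-2.5,0],0],[0.3,[-2.5,0,0],0],[0.7,[-3,0,0],0],[0.7,[-2.5,0,0],0],[0.7,[-1,0,0],0],[0.7,[0,0,0],0]])

```text
time: 5.67
ee_pos: [0.4231, 0.1918, 0.0784]
tool_rot: [[0.685, 0.014, 0.728], [-0.728, 0.013, 0.685], [0.0, -1.0, 0.019]]
contact_force: [0.3, -0.0, -0.3]
opening: 0.0263
```

```bash
python3 - <<'E'
from h import *
look("8",{"side":(270,150,410,295),"top":(230,170,400,300)})
st()
E
```

```text
t 5.77 pos [0.4242 0.1908 0.0784] jig mm [ 26.5 201.3  78.4] yaw 0.7546 tilt [0.014 0.012] F [ 0.3 -0.7  0. ] open 0.026
```

View pics/side8.png

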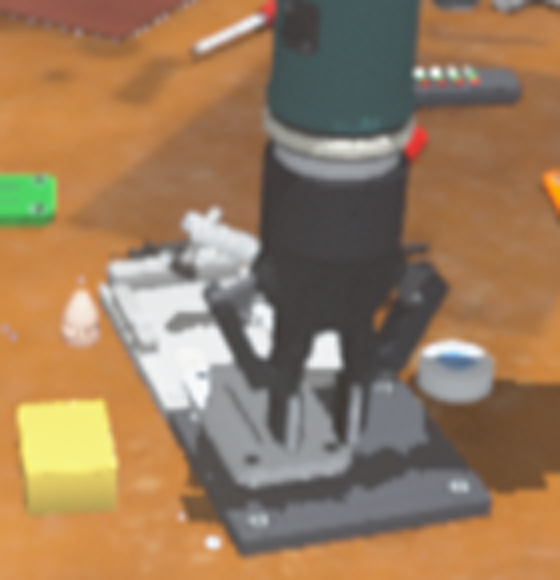

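View pics/top8.png

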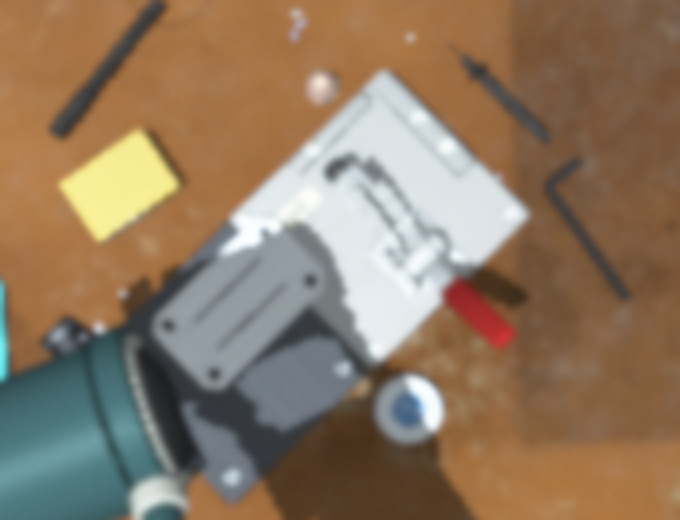

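```bash
python3 - <<'E'
from h import *
p=np.load("jig.npy")
f=lambda a,o:(np.array(a,float)+.5)/4-.5+np.array(o)
print((wj(p,back("top",f([[168,325],[215,374],[310,280]],(230,170)),.024))*1e3).round(1))
print((wj(p,back("side",f([[252,460],[332,448]],(270,150)),.024))*1e3).round(1))
# refine gap walls: back stop inner bottom/ top edges etc: predicted pixels
for nm,X in dict(bs0=[62,20,26],bs1=[62,-55,26],fp0=[-12,24,17],fp1=[-12,-24,17],fp2=[-64,24,17],rail0=[70,-62,30],rail1=[-20,-62,30],b0=[75,-80,14],b1=[-75,-80,14],b2=[-75,80,14],b3=[75,80,14]).items():
    W=jw(p,np.array([X])/1e3); print(nm,((proj("top",W)[0]-[230,170])*4).round(),((proj("side",W)[0]-[270,150])*4).round())
E
python3 -c "
import cv2
a=cv2.imread('pics/top8.png')[50:370,220:540]; cv2.imwrite('pics/top8c.png',cv2.resize(a,None,fx=1.8,fy=1.8))"
```

```text
[[ 49.4 162.8  24. ]
 [  0.7 162.5  24. ]
 [  1.4  67.1  24. ]]
[[ 48.9 164.6  24. ]
 [  0.6 165.2  24. ]]
bs0 [297. 172.] [156. 335.]
bs1 [371. 100.] [124. 280.]
fp0 [364. 250.] [270. 335.]
fp1 [412. 204.] [245. 300.]
fp2 [415. 302.] [346. 325.]
rail0 [370.  85.] [110. 272.]
rail1 [458. 174.] [239. 255.]
b0 [383.  66.] [ 95. 281.]
b1 [528. 212.] [306. 254.]
b2 [370. 368.] [395. 370.]
b3 [226. 218.] [163. 404.]
```

View pics/top8c.png

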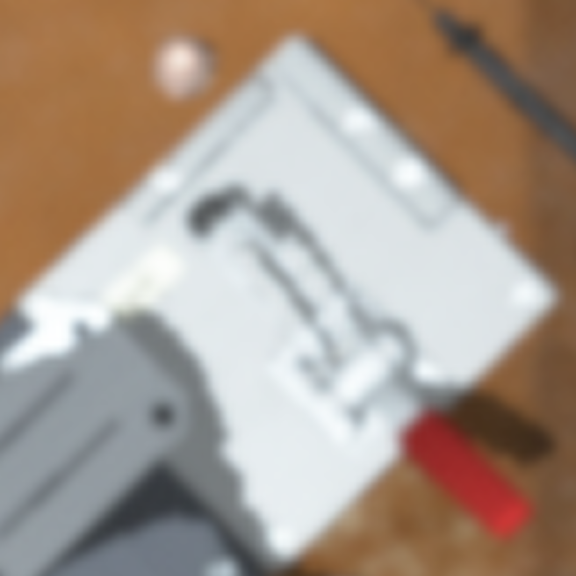

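jog_arm(steps=[[0.7,[0,1.5,-0.1],-0.006],[0.7,[0,1.4,0],0],[0.7,[0,0.8,0],0],[0.7,[0,0,0],0]])

```text
time: 6.1
ee_pos: [0.4289, 0.1889, 0.0414]
tool_rot: [[0.688, 0.02, 0.725], [-0.725, 0.013, 0.688], [0.005, -1.0, 0.023]]
contact_force: [-1.3, 0.4, 0.4]
opening: 0.0255
```

```bash
python3 - <<'E'
from h import *
im=viewer.get_image("side")[200:285,300:400,::-1]; cv2.imwrite("pics/side9.png",cv2.resize(im,None,fx=7,fy=7,interpolation=cv2.INTER_CUBIC))
st()
s=telemetry.sense(); P=s["ee_pos"];R=s["tool_rot"]
for d in(.017,.022):
    print(d,[ ((proj("side",P+R@[x,d,z])[0]-[300,200])*7).round() for z in(-.0135,0.0135) for x in (-.011,.011)])
E
```

```text
t 6.15 pos [0.4293 0.189  0.042 ] jig mm [ 28.9 196.5  42. ] yaw 0.7592 tilt [0.021 0.013] F [1.1 0.5 0.2] open 0.0259
0.017 [array([371., 508.]), array([347., 470.]), array([291., 519.]), array([268., 481.])]
0.022 [array([370., 521.]), array([346., 483.]), array([290., 532.]), array([267., 494.])]
```

View pics/side9.png

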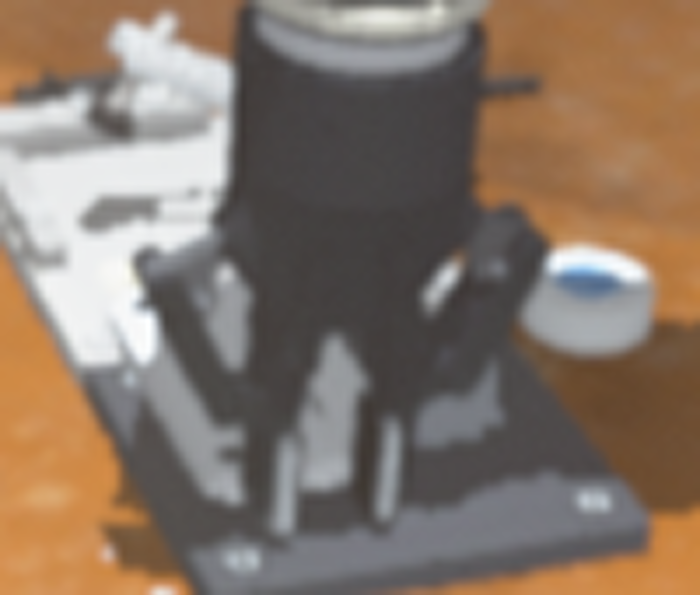

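jog_arm(steps=[[0.7,[0,0.35,-0.3],0],[0.7,[0.8,0,0],0],[0.7,[1,0,0],0],[0.7,[1.2,0,0],0],[0.7,[1.2,0,0],0],[0.7,[1.2,0,0],0]])

```text
time: 6.65
ee_pos: [0.467, 0.145, 0.0398]
tool_rot: [[0.689, 0.02, 0.724], [-0.725, 0.014, 0.689], [0.004, -1.0, 0.024]]
contact_force: [0.1, -0.7, -1.3]
opening: 0.0259
```

```bash
python3 - <<'E'
from h import *
look("10",{"side":(270,170,410,295),"top":(230,170,400,300)})
st()
E
```

```text
t 6.75 pos [0.4685 0.1447 0.0403] jig mm [ 26.8 137.3  40.3] yaw 0.7583 tilt [0.023 0.014] F [-0.4 -0.4  0.1] open 0.0255
```

View pics/side10.png

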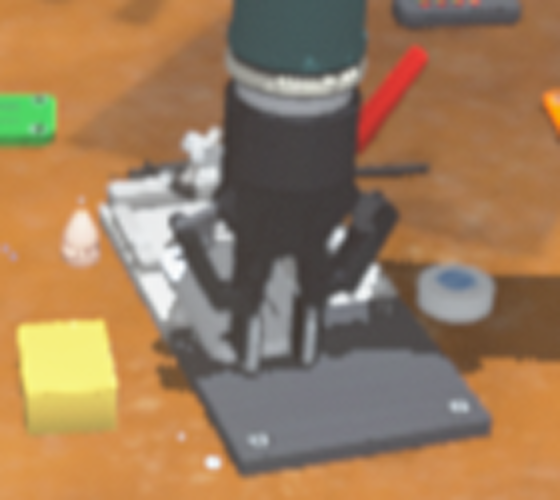

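View pics/top10.png

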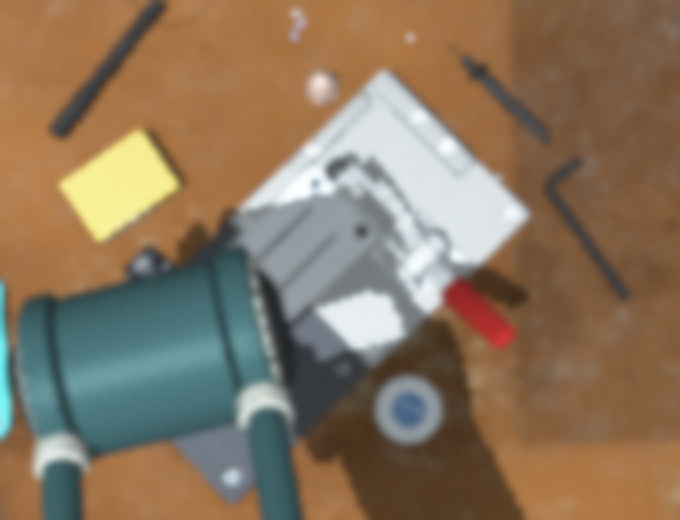

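```bash
python3 - <<'E'
from h import *
p=np.load("jig.npy")
f=lambda a,o:(np.array(a,float)+.5)/4-.5+np.array(o)
print((wj(p,back("top",f([[361,230],[317,182]],(230,170)),.024))*1e3).round(1))
E
python3 -c "
import cv2
a=cv2.imread('pics/top10.png')[130:330,200:460]; cv2.imwrite('pics/top10c.png',cv2.resize(a,None,fx=2.8,fy=2.8))"
```

```text
[[ 1.5 15.8 24. ]
 [48.5 14.4 24. ]]
```

View pics/top10c.png

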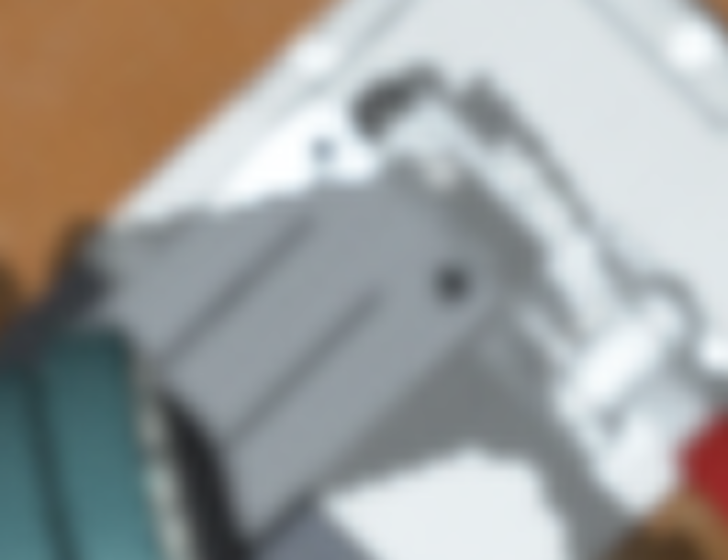

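jog_arm(steps=[[0.7,[1.0,0.1,-0.1],0],[0.7,[1.2,0,0],0],[0.7,[1.2,0,0],0],[0.7,[1,0,0],0],[0.7,[0,0,0],0]])

```text
time: 7.17
ee_pos: [0.5008, 0.1088, 0.0399]
tool_rot: [[0.687, 0.023, 0.726], [-0.726, 0.014, 0.687], [0.005, -1.0, 0.026]]
contact_force: [-0.2, -0.4, -1.0]
opening: 0.0258
```

```bash
python3 - <<'E'
from h import *
look("11",{"side":(270,170,410,295),"top":(280,170,400,270)})
st()
E
```

```text
t 7.27 pos [0.4996 0.1095 0.0396] jig mm [25.  90.5 39.6] yaw 0.758 tilt [0.021 0.015] F [ 0.9  1.4 -0.8] open 0.0254
```

View pics/top11.png

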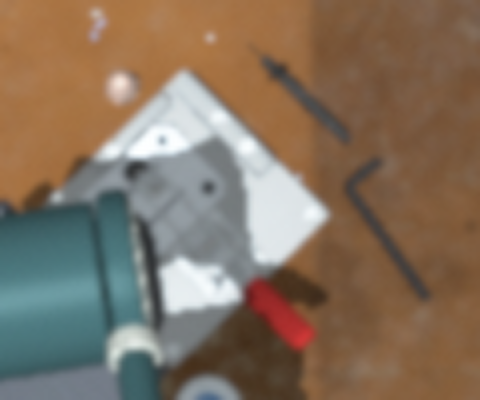

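View pics/side11.png

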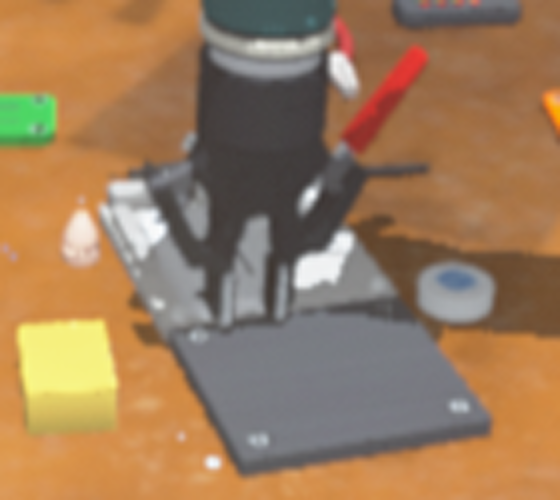

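jog_arm(steps=[[0.7,[0.6,0,0],0],[0.7,[0.5,0,0],0],[0.7,[0.3,0,0],0],[0.7,[0.1,0,0],0]])

```text
time: 7.6
ee_pos: [0.5088, 0.0989, 0.0393]
tool_rot: [[0.688, 0.018, 0.726], [-0.726, 0.016, 0.688], [0.001, -1.0, 0.024]]
contact_force: [-1.4, 2.0, 1.2]
opening: 0.0255
```

```bash
python3 - <<'E'
from h import *
look("12",{"top":(280,170,400,270)})
p=np.load("jig.npy")
f=lambda a,o:(np.array(a,float)+.5)/4-.5+np.array(o)
print((wj(p,back("top",f([[208,187],[162,140]],(280,170)),.024))*1e3).round(1))
st()
E
```

```text
[[  0.  -30.2  24. ]
 [ 47.6 -30.2  24. ]]
t 7.65 pos [0.5089 0.0989 0.0393] jig mm [24.4 76.3 39.3] yaw 0.7586 tilt [0.018 0.016] F [ 0.9 -0.2  0. ] open 0.0251
```

View pics/top12.png

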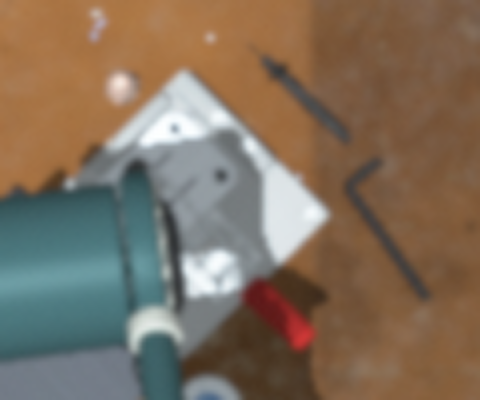

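jog_arm(steps=[[0.7,[0.3,0,0],0],[0.7,[0.2,0,0],0]])

```text
time: 7.82
ee_pos: [0.5119, 0.0955, 0.0392]
tool_rot: [[0.688, 0.017, 0.725], [-0.725, 0.016, 0.688], [0.0, -1.0, 0.024]]
contact_force: [-1.2, 1.6, 1.1]
opening: 0.0258
```

```bash
python3 - <<'E'
from h import *
st(); look("13",{"top":(280,170,400,270)}); st()
im=cv2.imread("pics/top13.png")[80:240,80:300]; cv2.imwrite("pics/top13c.png",cv2.resize(im,None,fx=3,fy=3,interpolation=cv2.INTER_CUBIC))
E
```

```text
t 7.82 pos [0.5119 0.0955 0.0392] jig mm [24.3 71.8 39.2] yaw 0.7592 tilt [0.017 0.016] F [-1.2  1.6  1.1] open 0.0258
t 7.87 pos [0.5121 0.0954 0.0392] jig mm [24.3 71.6 39.2] yaw 0.759 tilt [0.017 0.016] F [-0.1  0.6  0.3] open 0.0256
```

View pics/top13c.png

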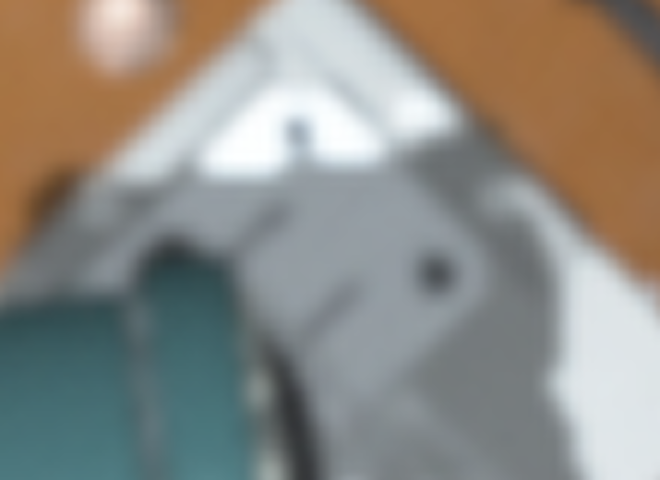

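jog_arm(steps=[[0.7,[0.2,0,0],0],[0.7,[0.2,0,0],0]])

```text
time: 8.03
ee_pos: [0.5139, 0.0932, 0.0392]
tool_rot: [[0.688, 0.015, 0.726], [-0.726, 0.017, 0.688], [-0.002, -1.0, 0.023]]
contact_force: [-5.1, 10.3, 5.9]
opening: 0.0261
```

```bash
python3 - <<'E'
from h import *
st()
E
```

```text
t 8.03 pos [0.5139 0.0932 0.0392] jig mm [24.2 68.7 39.2] yaw 0.7583 tilt [0.015 0.017] F [-5.1 10.3  5.9] open 0.0261
```

jog_arm(steps=[[0.7,[0.15,0,0],0],[0.7,[0.1,0,0],0]])

```text
time: 8.2
ee_pos: [0.514, 0.0933, 0.0393]
tool_rot: [[0.687, 0.011, 0.727], [-0.727, 0.021, 0.686], [-0.008, -1.0, 0.022]]
contact_force: [-4.0, 4.2, 3.4]
opening: 0.0255
```

```bash
python3 - <<'E'
from h import *
st(); look("14",{"top":(280,170,400,270)}); st()
im=cv2.imread("pics/top14.png")[80:240,80:300]; cv2.imwrite("pics/top14c.png",cv2.resize(im,None,fx=3,fy=3,interpolation=cv2.INTER_CUBIC))
E
```

```text
t 8.2 pos [0.514  0.0933 0.0393] jig mm [24.3 68.8 39.3] yaw 0.7566 tilt [0.011 0.021] F [-4.   4.2  3.4] open 0.0255
t 8.25 pos [0.514  0.0933 0.0393] jig mm [24.2 68.8 39.3] yaw 0.7566 tilt [0.011 0.021] F [-3.7  5.1  3.4] open 0.0256
```

View pics/top14c.png

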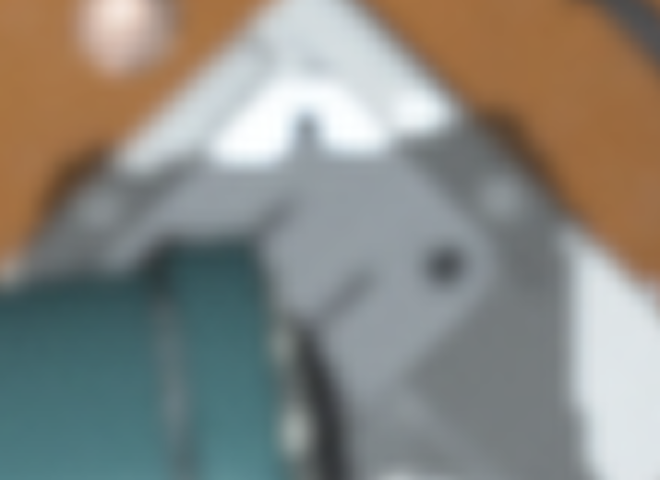

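```bash
python3 - <<'E'
from h import *
p=np.load("jig.npy")
f=lambda a,o:((np.array(a,float)+.5)/12-.5+20)+np.array(o)
for q in(p,[.545,.0253,.7577]): print((wj(np.array(q),back("top",f([[443,265],[307,127]],(280,170)),.024))*1e3).round(1))
for a in ([24.9-23.8,-49.5,24],[48.8,-49.5,24],[70,-62,30],[-20,-62,30]):
  print(((proj("top",jw(p,np.array(a)/1e3))[0]-[280,170]-20)*12).round())
E
```

```text
[[  0.1 -49.8  24. ]
 [ 46.8 -49.7  24. ]]
[[  0.4 -47.9  24. ]
 [ 47.1 -47.7  24. ]]
[434. 257.]
[295. 116.]
[271.  15.]
[534. 282.]
```

jog_arm(steps=[[0.7,[-0.5,0,0],0],[0.7,[-2,0,0],0],[0.7,[-2,-1,0],0],[0.8,[-1,-3,0],0],[1,[0,-4,0],0],[1,[0,-4,0],0],[1,[0,-3,0],0],[1,[0,0,0],0]])

```text
time: 8.92
ee_pos: [0.4717, 0.1298, 0.1922]
tool_rot: [[0.688, 0.01, 0.726], [-0.726, 0.015, 0.687], [-0.004, -1.0, 0.017]]
contact_force: [1.0, 0.1, 1.0]
opening: 0.0001
```

```bash
python3 - <<'E'
from h import *
st(); look("15",{"side":(270,150,410,295)}); print(np.round(telemetry.sense()["joints"],2))
p=np.load("jig.npy"); t=jw(p,[[-.185,.02,.22]])[0]; print(t)
plan(t,.7606-1.5708,13)
E
```

```text
t 8.92 pos [0.4717 0.1298 0.1922] jig mm [ 18.8 124.4 192.2] yaw 0.7582 tilt [0.01  0.015] F [1.  0.1 1. ] open 0.0001
[ 0.21 -0.05  2.07  0.01  1.11 -0.56]
[ 0.39600968 -0.08628166  0.22      ]
[np.float64(0.8), np.float64(-0.2), np.float64(-1.6)] 0.121
[np.float64(1.0), np.float64(-0.2), np.float64(-1.5)] 0.121
[np.float64(1.2), np.float64(-0.2), np.float64(-1.3)] 0.121
[np.float64(1.3), np.float64(-0.2), np.float64(-1.2)] 0.121
[np.float64(1.4), np.float64(-0.2), np.float64(-1.0)] 0.121
[np.float64(1.6), np.float64(-0.2), np.float64(-0.8)] 0.121
[np.float64(1.6), np.float64(-0.2), np.float64(-0.6)] 0.121
[np.float64(1.7), np.float64(-0.2), np.float64(-0.4)] 0.121
[np.float64(1.7), np.float64(-0.2), np.float64(-0.2)] 0.121
[np.float64(1.8), np.float64(-0.2), np.float64(-0.0)] 0.121
[np.float64(1.7), np.float64(-0.2), np.float64(0.2)] 0.121
[np.float64(1.7), np.float64(-0.2), np.float64(0.4)] 0.121
[np.float64(1.6), np.float64(-0.2), np.float64(0.6)] 0.121
```

View pics/side15.png

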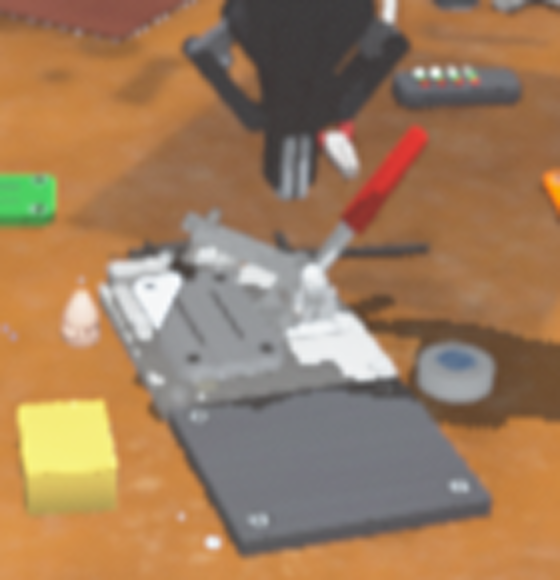

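jog_arm(steps=[[1,[0.8,-0.5,-1.6],0.12],[1,[1,-0.5,-1.5],0.12],[1,[1.2,-0.5,-1.3],0.12],[1,[1.3,-0.5,-1.2],0.12],[1,[1.4,-0.4,-1],0.12],[1,[1.6,-0.2,-0.8],0.12],[1,[1.6,0,-0.6],0.12],[1,[1.7,0,-0.4],0.12]])

```text
time: 9.63
ee_pos: [0.4195, -0.0081, 0.2067]
tool_rot: [[-0.234, 0.003, 0.972], [-0.972, 0.01, -0.234], [-0.011, -1.0, 0.001]]
contact_force: [0.4, 0.5, 0.5]
opening: -0.0001
```

```bash
python3 - <<'E'
from h import *
st()
p=np.load("jig.npy"); t=jw(p,[[-.175,.0,.215]])[0]; print(t)
plan(t,.7606-1.5708,6)
E
```

```text
t 9.63 pos [ 0.4195 -0.0081  0.2067] jig mm [-114.1   60.4  206.7] yaw -0.236 tilt [0.003 0.01 ] F [0.4 0.5 0.5] open -0.0001
[ 0.41704102 -0.09387659  0.215     ]
[np.float64(1.4), np.float64(-0.1), np.float64(0.3)] 0.096
[np.float64(1.4), np.float64(-0.1), np.float64(0.4)] 0.096
[np.float64(1.3), np.float64(-0.1), np.float64(0.6)] 0.096
[np.float64(1.3), np.float64(-0.1), np.float64(0.7)] 0.096
[np.float64(1.2), np.float64(-0.1), np.float64(0.8)] 0.096
[np.float64(1.1), np.float64(-0.1), np.float64(0.9)] 0.096
```

jog_arm(steps=[[1,[1.4,-0.1,0.3],0.096],[1,[1.4,-0.1,0.4],0.096],[1,[1.3,-0.1,0.6],0.096],[1,[1.3,0,0.7],0.096],[1,[1.2,0,0.8],0.096],[1,[1.1,0,0.9],0.096],[1,[0,0,0],0]])

```text
time: 10.22
ee_pos: [0.4086, -0.1021, 0.1975]
tool_rot: [[-0.751, -0.011, 0.66], [-0.661, 0.008, -0.751], [0.003, -1.0, -0.013]]
contact_force: [-0.0, 0.3, 0.1]
opening: 0.0001
```

```bash
python3 - <<'E'
from h import *
st(); look("16",{"side":(270,130,410,275),"top":(250,170,400,300)}); st()
s=telemetry.sense(); P=s["ee_pos"];R=s["tool_rot"]
print([ ((proj("side",P+R@[x,.022,0])[0]-[270,130])*4).round() for x in(-.011,.011)],[ ((proj("top",P+R@[x,.022,0])[0]-[250,170])*4).round() for x in(-.011,.011)])
E
```

```text
t 10.22 pos [ 0.4086 -0.1021  0.1975] jig mm [-1.868e+02 -1.000e-01  1.975e+02] yaw -0.8493 tilt [-0.011  0.008] F [-0.   0.3  0.1] open 0.0001
t 10.32 pos [ 0.4084 -0.1003  0.1975] jig mm [-185.7    1.3  197.5] yaw -0.8438 tilt [-0.011  0.01 ] F [0.  0.6 0.4] open -0.0002
[array([509., 146.]), array([541., 143.])] [array([497., 412.]), array([522., 439.])]
```

View pics/side16.png

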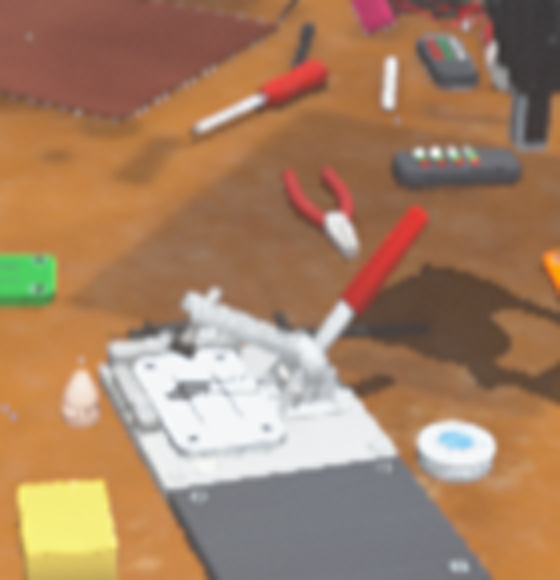

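View pics/top16.png

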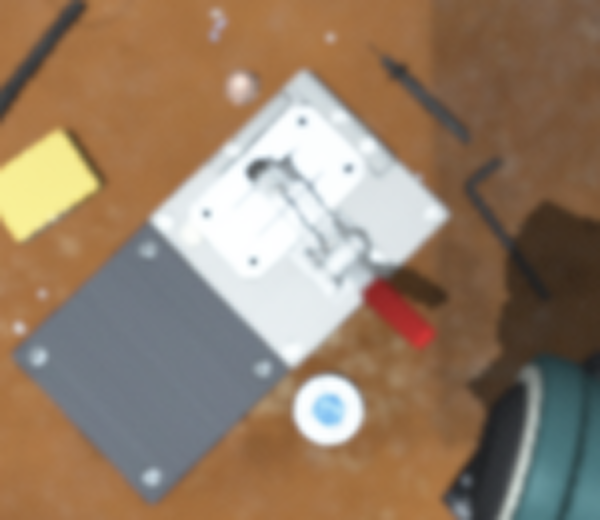

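jog_arm(steps=[[1,[0,2,0],-0.03],[1,[0,2.2,0],0],[1,[-1,1.8,0],0],[1,[-1,0,0],0],[1,[0,0,0],0]])

```text
time: 10.73
ee_pos: [0.4231, -0.0828, 0.135]
tool_rot: [[-0.718, -0.01, 0.696], [-0.696, 0.01, -0.718], [0.0, -1.0, -0.014]]
contact_force: [0.5, -0.5, 0.8]
opening: 0.0006
```

```bash
python3 - <<'E'
from h import *
st(); look("17",{"side":(310,130,430,240)})
p=np.load("jig.npy")
f=lambda a,o:(np.array(a,float)+.5)/4-.5+np.array(o)
h=wj(p,back("top",f([[302,121],[347,168],[207,213],[253,261]],(250,170)),.024))*1e3; print(h.round(1),h.mean(0))
h=wj(p,back("side",f([[152,366],[221,357],[193,438],[266,428]],(270,130)),.024))*1e3; print(h.round(1),h.mean(0))
E
```

```text
t 10.73 pos [ 0.4231 -0.0828  0.135 ] jig mm [-162.9    3.8  135. ] yaw -0.8008 tilt [-0.01  0.01] F [ 0.5 -0.5  0.8] open 0.0006
[[ 47.3 -50.2  24. ]
 [  0.3 -49.6  24. ]
 [ 47.5  45.5  24. ]
 [ -0.4  45.7  24. ]] [23.67955063 -2.15175582 24.        ]
[[ 45.8 -48.4  24. ]
 [ -1.8 -48.3  24. ]
 [ 47.4  47.4  24. ]
 [ -0.1  47.8  24. ]] [22.82976676 -0.36138068 24.        ]
```

View pics/side17.png

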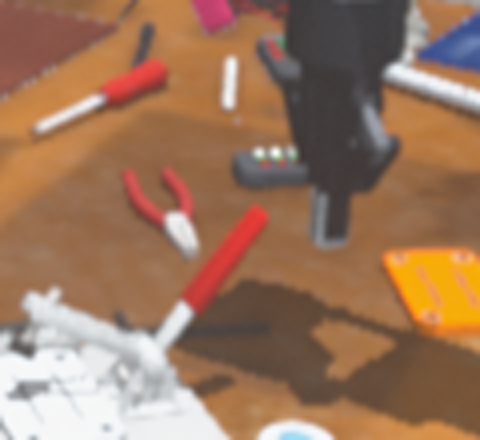

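jog_arm(steps=[[1,[-0.8,0,0.3],0],[1,[-0.8,0,0],0],[1,[-0.8,-0.2,0],0],[1,[-0.8,-0.3,0],0],[1,[-0.8,-0.4,0],0],[1,[0,0,0],0]])

```text
time: 11.28
ee_pos: [0.4582, -0.0549, 0.1491]
tool_rot: [[-0.715, -0.007, 0.699], [-0.699, 0.007, -0.715], [0.0, -1.0, -0.01]]
contact_force: [-0.1, -0.6, -0.9]
opening: -0.0
```

```bash
python3 - <<'E'
from h import *
st(); look("18",{"side":(290,150,410,260)})
E
```

```text
t 11.28 pos [ 0.4582 -0.0549  0.1491] jig mm [-1.184e+02 -1.000e-01  1.491e+02] yaw -0.7964 tilt [-0.007  0.007] F [-0.1 -0.6 -0.9] open -0.0
```

View pics/side18.png

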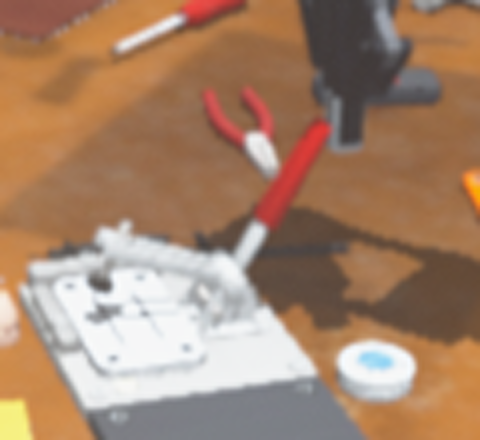

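jog_arm(steps=[[1,[-0.6,-0.2,0],0],[1,[-0.6,-0.2,0],0],[1,[-0.5,-0.2,0],0],[1,[-0.4,0,0],0],[1,[0,0,0],0]])

```text
time: 11.75
ee_pos: [0.474, -0.0397, 0.1561]
tool_rot: [[-0.715, -0.007, 0.699], [-0.699, 0.006, -0.715], [0.001, -1.0, -0.009]]
contact_force: [-0.8, -1.6, 0.2]
opening: -0.0001
```

```bash
python3 - <<'E'
from h import *
st(); look("19",{"side":(290,150,410,260)})
E
```

```text
t 11.75 pos [ 0.474  -0.0397  0.1561] jig mm [-96.4  -0.  156.1] yaw -0.7965 tilt [-0.007  0.006] F [-0.8 -1.6  0.2] open -0.0001
```

View pics/side19.png

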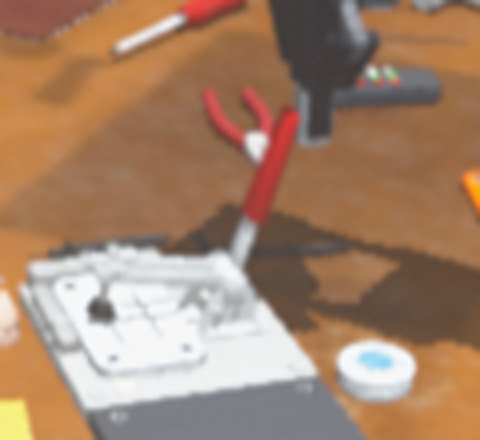

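Nearly down. I continue gently, watching the force.

jog_arm(steps=[[1,[-0.4,0,0],0],[1,[-0.3,0,0],0],[1,[-0.2,0,0],0]])

```text
time: 12.05
ee_pos: [0.4794, -0.0341, 0.1557]
tool_rot: [[-0.715, -0.01, 0.699], [-0.7, 0.004, -0.715], [0.005, -1.0, -0.01]]
contact_force: [-8.3, -7.7, 8.0]
opening: 0.0
```

```bash
python3 - <<'E'
from h import *
st()
E
```

```text
t 12.05 pos [ 0.4794 -0.0341  0.1557] jig mm [-88.6   0.3 155.7] yaw -0.7961 tilt [-0.01   0.004] F [-8.3 -7.7  8. ] open 0.0
```

jog_arm(steps=[[1,[-0.2,0,0],0],[1,[-0.2,0,0],0]])

```text
time: 12.22
ee_pos: [0.4795, -0.0341, 0.1559]
tool_rot: [[-0.713, -0.018, 0.701], [-0.701, -0.003, -0.713], [0.015, -1.0, -0.011]]
contact_force: [-7.5, -7.4, 6.9]
opening: -0.0
```

```bash
python3 - <<'E'
from h import *
st(); look("20",{"side":(290,150,410,260)})
E
```

```text
t 12.22 pos [ 0.4795 -0.0341  0.1559] jig mm [-88.6   0.2 155.9] yaw -0.7943 tilt [-0.018 -0.003] F [-7.5 -7.4  6.9] open -0.0
```

View pics/side20.png

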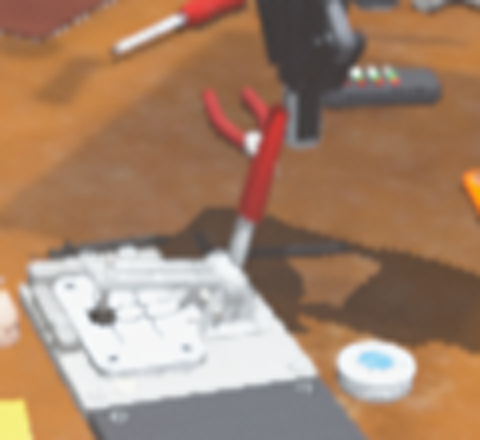

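jog_arm(steps=[[1,[-0.1,0,0],0],[1,[-0.1,0,0],0],[1,[0.3,0,0],0],[1,[1.5,0,0],0],[1,[2.5,0,0],0],[1,[3,0,0],0],[1,[1,0,0],0],[1,[0,0,0],0]])

```text
time: 12.93
ee_pos: [0.4175, -0.0942, 0.1563]
tool_rot: [[-0.711, -0.02, 0.703], [-0.703, -0.004, -0.712], [0.017, -1.0, -0.012]]
contact_force: [-0.9, -1.0, 0.5]
opening: 0.0002
```

```bash
python3 - <<'E'
from h import *
st(); look("21",{"side":(270,130,410,275),"top":(250,170,400,300)})
p=np.load("jig.npy")
for a in(0.,.05,.1,.15,.2):
    v=np.array([-12,118]);r=np.array([np.cos(a)*v[0]-np.sin(a)*v[1],np.sin(a)*v[0]+np.cos(a)*v[1]])
    X=jw(p,np.array([[-42+r[0],0,45+r[1]]])/1e3)
    print(a,(proj("top",X)-[250,170])*4,(proj("side",X)-[270,130])*4)
E
```

```text
t 12.93 pos [ 0.4175 -0.0942  0.1563] jig mm [-174.9   -0.5  156.3] yaw -0.7918 tilt [-0.02  -0.004] F [-0.9 -1.   0.5] open 0.0002
0.0 [[358.23818249 267.97922724]] [[329.06191447 183.07183834]]
0.05 [[364.79120793 274.75353781]] [[337.8728886  183.21039763]]
0.1 [[371.26573837 281.47129629]] [[346.56588826 183.78839069]]
0.15 [[377.63970179 288.10956337]] [[355.11749027 184.80212616]]
0.2 [[383.89154351 294.64582858]] [[363.50492011 186.24663182]]
```

View pics/side21.png

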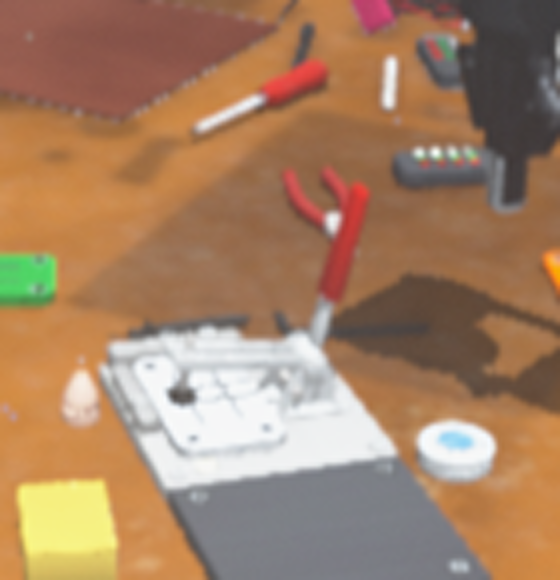

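View pics/top21.png

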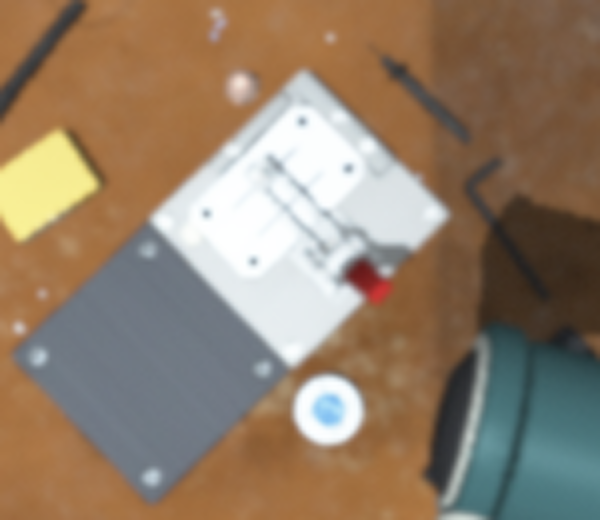

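```bash
python3 - <<'E'
from h import *
im=viewer.get_image("side")[170:245,290:370,::-1]; cv2.imwrite("pics/side22.png",cv2.resize(im,None,fx=9,fy=7.5,interpolation=cv2.INTER_CUBIC))
p=np.load("jig.npy")
for q in(p,[.545,.0253,.7577],[.542,.0323,.7679]):
  for a in(.05,.1,.15):
    c,s=np.cos(a),np.sin(a)
    o=[]
    for v in([-12,118],[-12,41],[92,7],[92,-5],[81,-21]):
      o.append(((proj("side",jw(np.array(q),np.array([[-42+c*v[0]-s*v[1],0,45+s*v[0]+c*v[1]]])/1e3))[0]-[290,170])*[9,7.5]).round().tolist())
    print(a,o)
E
```

```text
0.05 [[580.0, 44.0], [554.0, 253.0], [195.0, 366.0], [193.0, 397.0], [227.0, 436.0]]
0.1 [[600.0, 45.0], [560.0, 254.0], [198.0, 354.0], [193.0, 385.0], [224.0, 426.0]]
0.15 [[619.0, 47.0], [567.0, 255.0], [201.0, 341.0], [195.0, 373.0], [223.0, 416.0]]
0.05 [[579.0, 42.0], [552.0, 250.0], [194.0, 363.0], [191.0, 395.0], [225.0, 434.0]]
0.1 [[598.0, 43.0], [559.0, 252.0], [196.0, 351.0], [192.0, 383.0], [223.0, 423.0]]
0.15 [[617.0, 45.0], [565.0, 253.0], [200.0, 339.0], [193.0, 370.0], [221.0, 413.0]]
0.05 [[578.0, 50.0], [552.0, 260.0], [193.0, 375.0], [190.0, 406.0], [224.0, 445.0]]
0.1 [[598.0, 51.0], [558.0, 261.0], [195.0, 362.0], [191.0, 394.0], [222.0, 435.0]]
0.15 [[617.0, 53.0], [565.0, 262.0], [199.0, 350.0], [192.0, 382.0], [220.0, 424.0]]
```

View pics/side22.png

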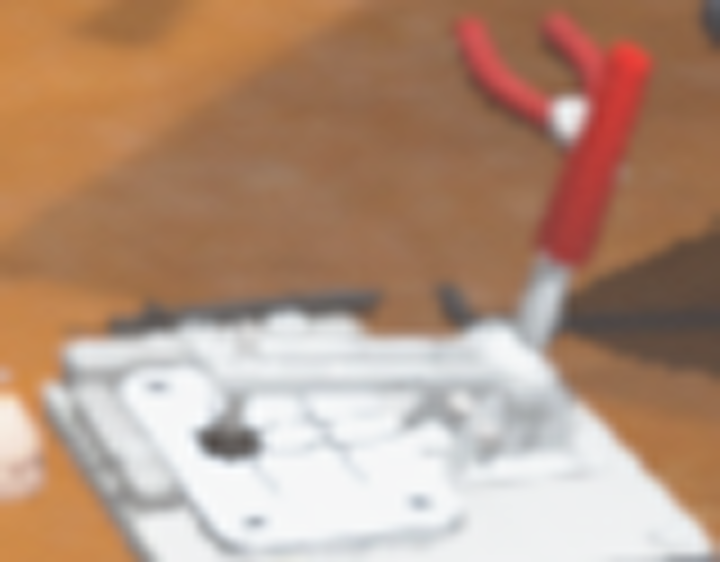

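The foot appears to be on the plate, but the handle's picture angle reads a little high (0.13–0.2), so I'll press once more, firmer, to see whether the stop is real.

jog_arm(steps=[[1,[-3,0,0],0],[1,[-3,0,0],0],[1,[-1.5,0,0],0],[1,[-0.5,0,0],0],[1,[-0.4,0,0],0],[1,[-0.4,0,0],0]])

```text
time: 13.58
ee_pos: [0.4803, -0.0341, 0.1563]
tool_rot: [[-0.704, -0.036, 0.709], [-0.709, -0.022, -0.705], [0.041, -0.999, -0.011]]
contact_force: [-13.9, -16.4, 12.2]
opening: -0.0004
```

```bash
python3 - <<'E'
from h import *
st()
E
```

```text
t 13.58 pos [ 0.4803 -0.0341  0.1563] jig mm [-88.   -0.3 156.3] yaw -0.7821 tilt [-0.036 -0.022] F [-13.9 -16.4  12.2] open -0.0004
```

jog_arm(steps=[[1,[0.4,0,0],0],[1,[1.5,0,0],0],[1,[3,0,0],0],[1,[3,0,0],0],[1,[1,0,0],0],[1,[0,0,0],0]])

```text
time: 14.08
ee_pos: [0.4153, -0.0993, 0.1598]
tool_rot: [[-0.699, -0.038, 0.714], [-0.714, -0.023, -0.7], [0.042, -0.999, -0.011]]
contact_force: [-0.1, -0.2, -0.6]
opening: 0.0
```

```bash
python3 - <<'E'
from h import *
st(); look("23",{"side":(270,130,410,275),"top":(250,170,400,300)})
for n in("side","top"):
    d=cv2.absdiff(cv2.imread(f"pics/{n}21.png"),cv2.imread(f"pics/{n}23.png")).max(2); print(n,d[:, :400].max(), np.argwhere(d[:,:400]>40)[:5])
E
```

```text
t 14.08 pos [ 0.4153 -0.0993  0.1598] jig mm [-180.    -2.8  159.8] yaw -0.775 tilt [-0.038 -0.023] F [-0.1 -0.2 -0.6] open 0.0
side 46 [[277 395]
 [277 396]
 [278 394]
 [278 395]
 [278 396]]
top 4 []
```

View pics/top23.png

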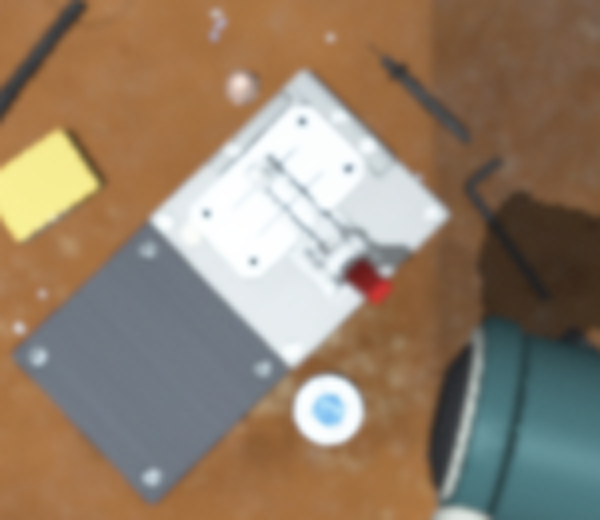

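The lever and plate look the same as after the first press, so the handle is on a real stop. The plate's holes are at the same pixels, and the tools haven't moved. Handing in.

```bash
python3 -c "
from plant import close_job
print(close_job())"
```

```text
the job is handed in; nothing more can be done
None
```

The plate is against the end rail with the clamp's foot down on it. I handed the job in at about 14 s of the 51 s, with the arm clear of everything.

**What I did:** I lightly closed the fingertips on the plate's sides to turn it square and nudge it across in line with the gap. I then pushed its rear end with two fingertips through the gap until it met the rail, at about 11 N. Last, I pushed the red handle up with the closed fingers until it stopped, and backed away.

**Last checks:**
- **Plate:** before I shut the clamp, the camera fits put it at jig x about 23–24, y about -2 (top) or -0.4 mm (side). It was square within about 0.02 rad. After clamping, its holes are at the same pixels in the top view.
- **Clamp:** pressing the handle again at about 22 N moved it only 0.6 mm, and the pictures before and after look the same. In the side view the foot is resting on the plate.
- **Tools:** none of those in the last close-up pictures look moved; the marker was only partly in frame.

**One disagreement:** the clamp angle must end between 0.06 and 0.125 rad. The handle's lean in the pictures reads higher than that, about 0.13 from the top and 0.15–0.2 from the side. The finger position at the stop gives about 0.12, and the foot's place in the side view fits 0.10 or less. I trusted the firm stop, so the exact angle is not confirmed.

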